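Dry-fit a small cupboard door frame in the wedge cramp board

TASK

Dry-fit the little half-lapped door frame in the cramp board. Lay the two stiles first: the one with the hinge leaves along the dark fence on the left, the one with the keyhole plate on its right, both with their long laps towards the front edge and their far ends up to the dark end stop; then drop the wide rail into the front laps and the narrow rail into the laps at the end stop, so that both lie fully down, flush with the stile ends. Last, set the wedge thin end first between the keyhole stile and the slanting cleat and push it in until it is tight and all the joints are closed; leave the tin, the marker and the brush alone.

Things in the scene. Friction and masses are not known exactly. Their poses are not given: they have to be found in the camera images.
- cramp_board: Fixed plywood board 178x216x12 mm (x,y,z); origin under its centre, x to far end, y left. Dark strips 9 mm high on top: fence (inner face y=+80, x -78 to 87), end stop (inner face x=+69, y -49 to 78), slanting cleat 24 wide, x -84 to 48 (inner face y=-66.5+0.1915*(x+20)); front edge open. Places below are part origins in this frame, tight, in mm; there all parts' axes match the board's.
- hinge_stile: Brown wooden stile 150x34x22 mm (x,y,z) with two bright steel hinge leaves on top at its +y edge; origin under its centre. Full thickness for x -28 to +44; beyond, the upper half is cut away, leaving laps 11 mm thick: long lap (47 mm) at -x, short lap (31 mm) at +x. Grasp across the 34 mm of the full part. Place on the board: x=-6, y=63, z=12.
- lock_stile: Brown wooden stile with one round brass keyhole plate (24 mm) on top; 150x34x22 mm, else as the hinge stile (full for x -28 to +44, long lap 47 mm at -x, short lap 31 mm at +x, laps 11 mm thick); origin under its centre. Place when tight: x=-6, y=-33, z=12; leave it some 4 mm further right until the rails are in, the wedge closes the gap.
- wide_rail: Brown wooden rail 44x130x22 mm (x,y,z); origin under its centre. The middle 62 mm of its length is full thickness and goes down between the stiles; the tongues at both ends (34 mm long, the upper 11 mm) lie on the stiles' laps, which are 3 mm longer than the rail is wide. Either way round. Grasp across its 44 mm in the middle. Place: x=-59, y=15, z=12.
- narrow_rail: Brown wooden rail 28x130x22 mm (x,y,z), else as the wide rail: middle 62 mm full thickness, tongues 34 mm long and 11 mm thick at the top of both ends; laps 3 mm longer than it is wide; either way round. Origin under its centre. Grasp across its 28 mm in the middle. Place: x=55, y=15, z=12; there its tongues clear the top of the end stop.
- wedge: Hardwood wedge on its side, 120 mm long (x), 40 high, thick end (28 mm) at -x, thin end (5 mm) at +x; origin under the middle of its 120x28 outline. Straight face at y=+14, goes along the stile; slanting face y=-14 at -x to +9 at +x. Light; slides by hand force, 5 mm of travel closes 1 mm, stays where pushed. Place when tight: x=-20, y=-64, z=12; with slack it enters some 30 mm further out (-x).
- screw_tin: Bystander: round grey tin 68 mm across, 39 high; origin under its centre.
- marker: Bystander: black and red marker pen lying down, 133 mm long (y), 17 thick; origin under its middle.
- flat_brush: Bystander: flat dusting brush, 200 mm long (y), 52 wide, 14 high; origin under its middle.
There are look-alikes about, which are no part of the job. What is shaped like the wide_rail but orange is not meant.

How it is judged:
On the way, in this order (a step that is already met when the one before it is completed fails the run):
1. both stiles lie in the cramp board, the hinge stile by the fence, the lock stile on its right, ends by the stop (x of hinge_stile in the frame of cramp_board between -0.026 and 0.006 m and y of hinge_stile in the frame of cramp_board between 0.043 and 0.073 m and z of hinge_stile in the frame of cramp_board between 0.009 and 0.015 m and x of lock_stile in the frame of cramp_board between -0.026 and 0.006 m and y of lock_stile in the frame of cramp_board between -0.055 and -0.021 m and z of lock_stile in the frame of cramp_board between 0.009 and 0.015 m), for 0.2 s.
2. both rails lie fully down in the laps of the stiles, the wide one in front, the narrow one at the end stop (x of wide_rail in the frame of cramp_board between -0.077 and -0.047 m and y of wide_rail in the frame of cramp_board between 0 and 0.026 m and z of wide_rail in the frame of cramp_board between 0.009 and 0.015 m and x of narrow_rail in the frame of cramp_board between 0.04 and 0.07 m and y of narrow_rail in the frame of cramp_board between 0 and 0.026 m and z of narrow_rail in the frame of cramp_board between 0.009 and 0.015 m), for 0.2 s.
3. the wedge is pushed in tight between the lock stile and the cleat (x of wedge in the frame of cramp_board between -0.035 and -0.005 m and y of wedge in the frame of cramp_board between -0.069 and -0.059 m and z of wedge in the frame of cramp_board between 0.0095 and 0.0145 m and angle between wedge's own z axis and vertical below 0.08 rad), for 0.2 s.
At the end, for the whole second after the job is handed in: All released, still, flat on the board: stiles within 3 mm sideways and 8 mm lengthwise of the finished places, rails down in their laps within 10 mm of their places and 4 mm sideways, square within 0.05 rad; wedge on its side, within 15 mm of tight (3 mm of play) (all of step 3 and x of hinge_stile in the frame of cramp_board between -0.014 and 0.002 m and y of hinge_stile in the frame of cramp_board between 0.06 and 0.066 m and z of hinge_stile in the frame of cramp_board between 0.0095 and 0.0145 m and angle between the x axis of each of hinge_stile, lock_stile, wide_rail, narrow_rail and the x axis of cramp_board, either way round below 0.05 rad and angle between each of hinge_stile, lock_stile, wide_rail, narrow_rail's own z axis and vertical below 0.05 rad and x of lock_stile in the frame of cramp_board between -0.014 and 0.002 m and y of lock_stile in the frame of cramp_board between -0.036 and -0.03 m and z of lock_stile in the frame of cramp_board between 0.0095 and 0.0145 m and x of wide_rail in the frame of cramp_board between -0.069 and -0.049 m and y of wide_rail in the frame of cramp_board between 0.011 and 0.019 m and z of wide_rail in the frame of cramp_board between 0.0095 and 0.0145 m and x of narrow_rail in the frame of cramp_board between 0.045 and 0.065 m and y of narrow_rail in the frame of cramp_board between 0.011 and 0.019 m and z of narrow_rail in the frame of cramp_board between 0.0095 and 0.0145 m and linear speed of each of hinge_stile, lock_stile, wide_rail, narrow_rail, wedge below 0.01 m/s); the robot touches nothing.
It fails at once if the tin, the marker or the brush is moved by more than 30 mm (distance of any of screw_tin, marker, flat_brush from where it was at the start of the episode above 0.03 m).
It also fails if it takes over 131 s, if anything falls off the work surface, if the arm or the gripper's body presses on something with over 40 N, if the wrist force passes 120 N, or if a joint passes its speed limit or range.

ROBOT

A 7-joint arm with a two-finger parallel gripper is mounted at the origin on a cart in front of the work surface, level with it; the furniture and walls round the work are solid. World frame = base frame: x ahead of the robot, y to its left, z up, the work surface at z = 0. Lengths are in m, angles in rad, forces in N, time in s.
With the tool pointing down it reaches from about 0.4 to 0.85 m from the base axis. Payload 4.5 kg.
Tool frame: the origin (TCP) lies where the fingers leave the gripper's body, on its centre line; the fingertips stand 64 mm ahead of it and the grasp point (between the pads) lies 45 mm ahead of it; z points along the fingers, y is the line along which they close (so a half turn about z gives the same grasp; the last joint's range is limited). The gripper opens to 88 mm and grips with 3 to 60 N. Pads are 18 mm wide; open, the fingers measure 123 mm over their backs; the gripper's body (75 mm by 187 mm) begins 45 mm behind the grasp point.
Start: joints at [1.287, 0.689, -0.195, 1.565, 0.157, 0.902, -0.215], TCP at [0.195, -0.594, 0.303] pointing down, gripper open.
Joint ranges: [-3.01, 3.01], [-0.46, 2.08], [-1.47, 1.51], [0.13, 2.56], [-1, 4.14], [0.04, 2.09], [-2.66, 2.66]. Speed limits (rad/s): [2.57, 2.57, 3.14, 3.14, 3.14, 3.14, 3.14].

INTERFACE

Orientations are given as a unit quaternion [x, y, z, w].
In Python, from plant import r gives the robot as it stands.
- The arm moves only by the tool play_rows, never from a script. Its arguments are lists of equal length, an entry for each row: "translation": the shift along the tool's x, y, z in m, a list of three; "delta_rot": the turn, a rotation vector about the tool's x, y, z in degrees, a list of three; "grip": the opening, from -1 (shut) to 1 (fully open). In form: {"translation": [[x, y, z], ...], "delta_rot": [[rx, ry, rz], ...], "grip": [grip, ...]}. A call has 1 to 20 rows; each row shifts and turns the commanded pose from where the row before left it, along the tool's axes as they then stand; what a row does not reach is not made up. A row lasts 1/8 s, in which the tool goes at most 62.5 mm and 10.7 degrees, less where a joint would pass 70% of its speed; a pose out of reach is approached as far as the arm can. A call with a gripper value outside its range is refused whole. The fingers move at their own pace and stop on an object; "squeeze" is the grip in N (left out, the last holds). Time passes only in rows, so rows that do not move let the fingers close. It gives the time, the measured TCP pose, the force, the opening and the grip force at its end, in the units of the state.
- r.get_state(): the state, without advancing time (a new reading comes with each control period).
- r.snapshot(name): name is "scene" or "top" or "wrist"; returns the picture (384x512x3 uint8, blue, green, red); there is no depth.
- r.get_calibration(name): a dict with "intrinsics" (3x3 intrinsics, pixels), "eye" and "rotation" of the camera in the world. Camera axes: x right, y up, looking along -z (the intrinsics and any distortion apply to the point x, -y, -z); pixel columns grow to the right and rows downward; lengths in m; the calibration is good to about 2 mm. A picture is of the moment at which its call begins: read the wrist's pose just before it. get_calibration takes no time and is no camera call; for the wrist camera it gives the pose at the moment of the call.
- r.finish_job(): hands the job in; it is judged then, once.
Trained networks look in the newest picture that a camera, given by its name, has taken for a name from the list of things; names that differ only in an ending like _2 or _b are one class to them, and where a whole thing is asked for, a point or a joint stands for the part that bears it (a point fixed in the world has none). Each returns a list of dicts, best first, with "confidence" (0 to 1); they miss things now and then, are a little off and sometimes report something else, mostly with a low value. They report only what shows in the picture. A call takes as long as a camera call. They do not tell look-alikes from the thing itself.
- r.look_for(camera, target): "point" ([x, y, z] in m, in world coordinates, good to about 4 mm: the middle of the surface that is visible of it).
- r.silhouettes(camera, target): "pixels" (384x512 bool, what is visible of it).
The state is a dict: "clock": time; "q": joint angles; "qd": joint speeds; "joint_torque": joint torques, N m; "tool_pos": TCP position; "eef_rot": TCP orientation; "contact_force": force on the tool from outside, world axes, zero at the start; "moment": the same for the moment, N m; "opening": opening from 0.0 (shut) to 1.0 (fully open); "finger_force": force on a finger pad.
Only numpy, scipy, OpenCV 4.12 (cv2) and the standard library are available. Lean on these libraries where they do the work, as an engineer would, in place of code of your own. Each camera call takes 0.05 s, during which the arm holds its last target. There are 200 camera calls.

## Working session

There is one attempt and no reset: what is moved stays moved. The work goes in short steps, Python scripts to look and compute and a tool call to move; the robot and the scene stay as the last step left them, time stands still between calls to the robot, and variables do not carry over. Pictures are saved under pics/ and viewed, at most 14 in all, crops included, and the job is handed in when it is done.

Besides the shell and the picture viewer there is one more tool, called as name(argument=value, ...), one argument or row to a line, values as JSON. play_rows: Moves the arm, as the interface text tells. Its arguments: {"type":"object","properties":{"translation":{"type":"array","items":{"type":"array","items":{"type":"number"}}},"delta_rot":{"type":"array","items":{"type":"array","items":{"type":"number"}}},"grip":{"type":"array","items":{"type":"number"}},"squeeze":{"type":"number"}},"required":["translation","delta_rot","grip"]}

```bash
ls; mkdir -p pics; python3 - <<'E'
from plant import r
import cv2
s=r.get_state(); print(s['clock'],s['tool_pos'],s['eef_rot'],s['opening'])
for n in ['scene','top']:
    im=r.snapshot(n); cv2.imwrite(f'pics/{n}0.png',im)
    c=r.get_calibration(n); print(n,c)
    for t in ['cramp_board','hinge_stile','lock_stile','wide_rail','narrow_rail','wedge','screw_tin','marker','flat_brush']:
        for d in r.look_for(n,t)[:3]: print(t,[round(float(v),3) for v in d['point']],round(d['confidence'],2))
E
```

```text
pics
0.0 [ 0.19510384 -0.59322065  0.30191574] [ 9.87390034e-01  1.58303735e-01 -2.07410860e-04 -8.96994103e-04] 1.0005571482209052
scene {'intrinsics': array([[426.06554218,   0.        , 263.57319713],
       [  0.        , 426.06554218, 191.29130055],
       [  0.        ,   0.        ,   1.        ]]), 'eye': array([-0.6035094 ,  0.75427289,  0.71694637]), 'rotation': array([-0.25675336,  0.44940882,  0.74660267, -0.41796397])}
cramp_board [0.586, 0.037, 0.011] 0.74
cramp_board [0.405, -0.084, 0.022] 0.22
hinge_stile [0.594, 0.341, 0.011] 0.56
lock_stile [0.588, 0.242, 0.022] 0.78
wide_rail [0.614, 0.489, 0.017] 0.83
wide_rail [0.414, 0.097, 0.023] 0.81
narrow_rail [0.408, -0.083, 0.02] 0.71
wedge [0.602, -0.252, 0.025] 0.65
screw_tin [0.378, -0.201, 0.034] 0.65
marker [0.431, 0.208, 0.017] 0.6
flat_brush [0.651, -0.362, 0.011] 0.67
top {'intrinsics': array([[350.44618   ,   0.        , 250.57630841],
       [  0.        , 350.44618   , 190.64298236],
       [  0.        ,   0.        ,   1.        ]]), 'eye': array([0.45191164, 0.03560184, 1.07531494]), 'rotation': array([ 0.03754451, -0.01910741, -0.70629214,  0.70666593])}
cramp_board [0.603, 0.025, 0.013] 0.94
hinge_stile [0.6, 0.336, 0.011] 0.87
lock_stile [0.605, 0.231, 0.014] 0.56
lock_stile [0.602, 0.028, 0.011] 0.52
wide_rail [0.612, -0.255, 0.042] 0.68
narrow_rail [0.415, -0.088, 0.025] 0.71
wedge [0.613, -0.258, 0.04] 0.65
wedge [0.414, -0.085, 0.025] 0.63
marker [0.428, 0.198, 0.015] 0.61
flat_brush [0.661, -0.366, 0.013] 0.85
flat_brush [0.428, 0.094, 0.023] 0.26
```

```bash
python3 - <<'E'
import cv2
im=cv2.imread('pics/top0.png'); cv2.imwrite('pics/top0b.png',cv2.resize(im,(800,600),interpolation=cv2.INTER_CUBIC))
E
```

```text
(no output)
```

View pics/top0b.png

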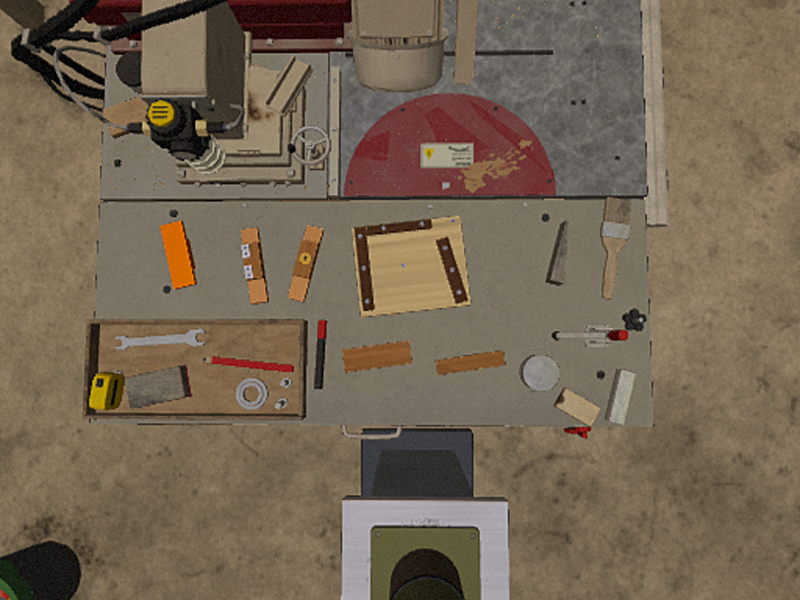

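View pics/scene0.png

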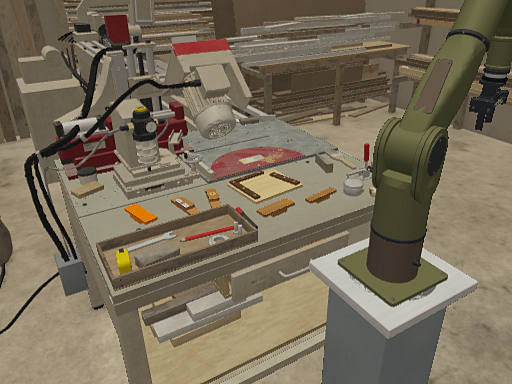

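```bash
cat > h.py <<'E'
from plant import r
import numpy as np, cv2
from scipy.spatial.transform import Rotation as R
def ray(c,uv):
    "eye and world direction(s) of pixel(s)"
    uv=np.atleast_2d(uv).astype(float); K=c['intrinsics']
    d=np.c_[(uv[:,0]-K[0,2])/K[0,0],-(uv[:,1]-K[1,2])/K[1,1],-np.ones(len(uv))]
    return np.array(c['eye']),R.from_quat(c['rotation']).apply(d)
def onplane(c,uv,z):
    e,d=ray(c,uv); return e+d*((z-e[2])/d[:,2])[:,None]
def proj(c,p):
    p=R.from_quat(c['rotation']).inv().apply(np.atleast_2d(p)-c['eye']); K=c['intrinsics']
    return np.c_[K[0,0]*p[:,0]/-p[:,2]+K[0,2],-K[1,1]*p[:,1]/-p[:,2]+K[1,2]]
def tri(obs):
    "obs: list of (calib, uv) -> point, residuals in m"
    A=np.zeros((3,3));b=np.zeros(3);L=[]
    for c,uv in obs:
        e,d=ray(c,uv); d=d[0]/np.linalg.norm(d[0]); M=np.eye(3)-np.outer(d,d); A+=M;b+=M@e;L.append((M,e))
    p=np.linalg.solve(A,b); return p,[np.linalg.norm(M@(p-e)) for M,e in L]
def go(x,y,z,yaw=None):
    "print the move from the present measured pose, tool down"
    s=r.get_state(); Rt=R.from_quat(s['eef_rot']); d=np.array([x,y,z])-s['tool_pos']
    q=s['eef_rot']; ps=np.degrees(2*np.arctan2(q[1],q[0]))
    print('clock',round(s['clock'],2),'pos',np.round(s['tool_pos'],4),'yaw',round(ps,2),'shift tool mm',np.round(Rt.inv().apply(d)*1000,1))
    if yaw is not None:
        dy=-(yaw-ps); dy=(dy+90)%180-90
        # rotation about tool z (down) by dy: yaw decreases by dy
        ex=np.degrees(np.arctan2(*Rt.apply([1,0,0])[1::-1]))
        print('turn about tool z',round(dy,2),'then shift',np.round((Rt*R.from_euler('z',dy,degrees=True)).inv().apply(d)*1000,1))
E
python3 - <<'E'
from h import *
c=r.get_calibration('wrist'); s=r.get_state()
Rt=R.from_quat(s['eef_rot']); print(c['intrinsics'].tolist(), Rt.inv().apply(c['eye']-s['tool_pos']), (Rt.inv()*R.from_quat(c['rotation'])).as_matrix().round(3).tolist())
ct=r.get_calibration('top')
r.snapshot('top')
for t,z in [('cramp_board',.012),('hinge_stile',.02),('lock_stile',.02),('wide_rail',.022),('narrow_rail',.022),('wedge',.04),('screw_tin',.039)]:
  for d in r.silhouettes('top',t)[:2]:
    v,u=np.nonzero(d['pixels']); P=onplane(ct,np.c_[u,v],z)[:,:2]
    m=cv2.minAreaRect((P*1000).astype(np.float32)); print(t,round(d['confidence'],2),[np.round(a,1) for a in m])
go(.55,-.2,.32,0)
E
```

```text
[[306.8508883695296, 0.0, 253.2234046051904], [0.0, 306.8508883695296, 191.2281862076401], [0.0, 0.0, 1.0]] [ 0.08406037 -0.00047856 -0.08307842] [[0.0, 0.947, 0.32], [1.0, 0.0, -0.002], [-0.002, 0.32, -0.947]]
cramp_board 0.59 [array([600.8,  27.9]), array([177.8, 214. ]), np.float64(6.9)]
hinge_stile 0.61 [array([600.1, 334. ]), array([147.4,  37.8]), np.float64(9.3)]
hinge_stile 0.59 [array([606. , 233.5]), array([ 38.3, 147.9]), np.float64(77.5)]
wide_rail 0.91 [array([426.2,  92.9]), array([ 43.2, 129.4]), np.float64(5.3)]
wide_rail 0.57 [array([623.7, 480.9]), array([132.5,  53.1]), np.float64(13.2)]
narrow_rail 0.78 [array([413.7, -86. ]), array([ 30.6, 129.9]), np.float64(7.9)]
wedge 0.76 [array([ 620.3, -258.3]), array([ 35.4, 126.5]), np.float64(75.0)]
wedge 0.5 [array([ 632. , -356.5]), array([ 53.6, 193.4]), np.float64(85.2)]
screw_tin 0.93 [array([ 396.6, -212.9]), array([63.7, 69.8]), np.float64(0.1)]
clock 1.4 pos [ 0.1953 -0.5937  0.3027] yaw 18.21 shift tool mm [ 460.  -263.2  -17.3]
turn about tool z 18.21 then shift [ 354.7 -393.7  -17.3]
```

play_rows(
  translation=[
    [0,0,0],
    [0,0,0],
    [10,-10,0],
    [30,-31,0],
    [30,-31,0],
    [30,-31,0],
    [30,-31,0],
    [30,-31,0],
    [30,-31,0],
    [30,-31,0],
    [30,-31,0],
    [30,-31,0],
    [30,-31,0],
    [30,-31,0],
    [30,-31,0],
    [30,-31,0],
    [25,-30,0],
    [0,0,0],
  ],
  delta_rot=[
    [0,0,9.1],
    [0,0,9.1],
    [0,0,0],
    [0,0,0],
    [0,0,0],
    [0,0,0],
    [0,0,0],
    [0,0,0],
    [0,0,0],
    [0,0,0],
    [0,0,0],
    [0,0,0],
    [0,0,0],
    [0,0,0],
    [0,0,0],
    [0,0,0],
    [0,0,0],
    [0,0,0],
  ],
  grip=[1,1,1,1,1,1,1,1,1,1,1,1,1,1,1,1,1,1],
)

```text
clock: 3.65
tool_pos: [0.8452, 0.0865, 0.3016]
eef_rot: [1.0, 0.003, 0.001, -0.001]
contact_force: [0.0, -0.8, 0.1]
opening: 1.0
finger_force: 0.0
```

play_rows(
  translation=[
    [-0.04,-0.02,0],
    [-0.04,-0.02,0],
    [-0.04,-0.02,0],
    [-0.04,-0.02,0],
    [-0.04,-0.02,0],
    [-0.025,-0.014,0],
    [0,0,0],
    [0,0,0],
  ],
  delta_rot=[
    [0,0,0],
    [0,0,0],
    [0,0,0],
    [0,0,0],
    [0,0,0],
    [0,0,0],
    [0,0,0],
    [0,0,0],
  ],
  grip=[1,1,1,1,1,1,1,1],
)

```text
clock: 4.65
tool_pos: [0.6193, 0.1936, 0.3029]
eef_rot: [1.0, -0.001, 0.001, 0.0]
contact_force: [0.3, -0.6, -0.6]
opening: 1.003
finger_force: 0.0
```

```bash
python3 - <<'E'
from h import *
import pickle
c=r.get_calibration('wrist'); im=r.snapshot('wrist'); pickle.dump((c,im),open('w1.pkl','wb'))
cv2.imwrite('pics/w1.png',cv2.resize(im,(800,600),interpolation=cv2.INTER_CUBIC)); go(.62,-.12,.30,0)
E
```

```text
clock 4.7 pos [0.6196 0.1933 0.3028] yaw -0.11 shift tool mm [  1.  313.3   3. ]
turn about tool z -0.11 then shift [  0.4 313.3   3. ]
```

View pics/w1.png

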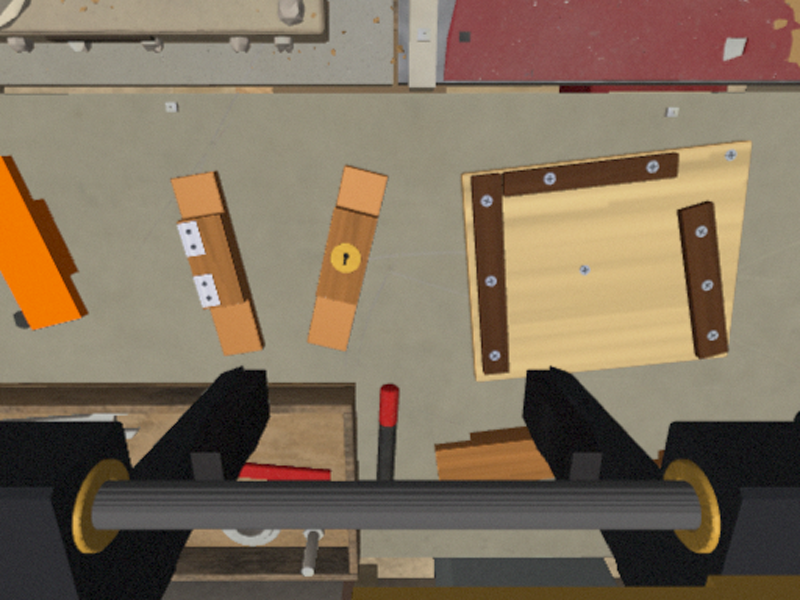

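play_rows(
  translation=[
    [0,0.04,0],
    [0,0.04,0],
    [0,0.04,0],
    [0,0.04,0],
    [0,0.04,0],
    [0,0.04,0],
    [0,0.04,0],
    [0,0.035,0],
    [0,0,0],
    [0,0,0],
  ],
  delta_rot=[
    [0,0,0],
    [0,0,0],
    [0,0,0],
    [0,0,0],
    [0,0,0],
    [0,0,0],
    [0,0,0],
    [0,0,0],
    [0,0,0],
    [0,0,0],
  ],
  grip=[1,1,1,1,1,1,1,1,1,1],
)

```text
clock: 5.95
tool_pos: [0.6187, -0.1202, 0.3025]
eef_rot: [1.0, -0.0, 0.0, -0.0]
contact_force: [0.1, 0.1, 0.5]
opening: 1.003
finger_force: 0.0
```

```bash
python3 - <<'E'
from h import *
import pickle
c=r.get_calibration('wrist'); im=r.snapshot('wrist'); pickle.dump((c,im),open('w2.pkl','wb'))
cv2.imwrite('pics/w2.png',cv2.resize(im,(800,600),interpolation=cv2.INTER_CUBIC)); go(.48,.03,.30,0)
E
```

```text
clock 6.0 pos [ 0.6187 -0.1193  0.3025] yaw 0.07 shift tool mm [-138.6 -149.4    2.7]
turn about tool z 0.07 then shift [-138.7 -149.2    2.7]
```

View pics/w2.png

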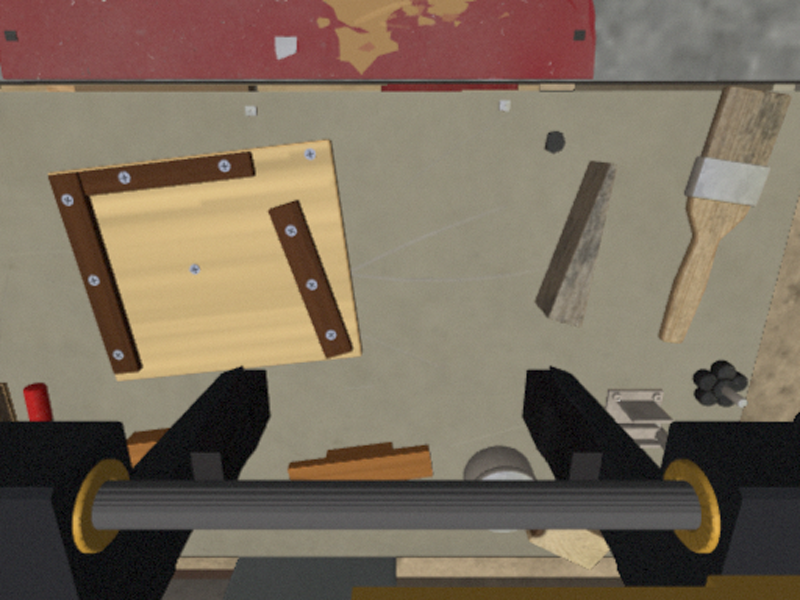

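play_rows(
  translation=[
    [-0.035,-0.037,0],
    [-0.035,-0.037,0],
    [-0.035,-0.037,0],
    [-0.034,-0.038,0],
    [0,0,0],
    [0,0,0],
  ],
  delta_rot=[
    [0,0,0],
    [0,0,0],
    [0,0,0],
    [0,0,0],
    [0,0,0],
    [0,0,0],
  ],
  grip=[1,1,1,1,1,1],
)

```text
clock: 6.75
tool_pos: [0.4801, 0.0292, 0.303]
eef_rot: [1.0, 0.001, 0.001, 0.0]
contact_force: [-0.3, -0.4, 0.6]
opening: 1.003
finger_force: 0.0
```

```bash
python3 - <<'E'
from h import *
import pickle
c=r.get_calibration('wrist'); im=r.snapshot('wrist'); pickle.dump((c,im),open('w3.pkl','wb'))
ims=[pickle.load(open(f'w{i}.pkl','rb')) for i in (1,2,3)]
# screws (bright, low-sat small blobs) for board; print candidates in native px
w1=np.array([[487,201],[491,281],[495,355],[549,178],[653,167],[731,155],[585,269],[702,231],[707,285],[713,335]])*.64
w2=np.array([[67,200],[93,280],[118,355],[124,177],[225,166],[310,154],[195,269],[291,230],[312,284],[331,334]])*.64
for a,b in zip(w1,w2):
    p,e=tri([(ims[0][0],a),(ims[1][0],b)]); print(p.round(4),np.round(e,4))
cv2.imwrite('pics/w3.png',cv2.resize(im,(800,600),interpolation=cv2.INTER_CUBIC))
crop=ims[1][1][95:215,330:410]; cv2.imwrite('pics/w2wedge.png',cv2.resize(crop,None,fx=5,fy=5,interpolation=cv2.INTER_CUBIC))
E
```

```text
[0.6582 0.125  0.0231] [0.0001 0.0001]
[0.596  0.1181 0.0232] [0. 0.]
[0.5313 0.1107 0.0228] [0.0003 0.0003]
[0.6748 0.08   0.0222] [0.0001 0.0001]
[0.6826 0.0047 0.0226] [0.0001 0.0001]
[ 0.6907 -0.0564  0.0141] [0.0001 0.0001]
[0.6026 0.041  0.0132] [0.0003 0.0003]
[ 0.6356 -0.0404  0.0234] [0.0001 0.0001]
[ 0.5923 -0.0538  0.0223] [0.0001 0.0001]
[ 0.5497 -0.0671  0.023 ] [0.0002 0.0002]
```

View pics/w3.png

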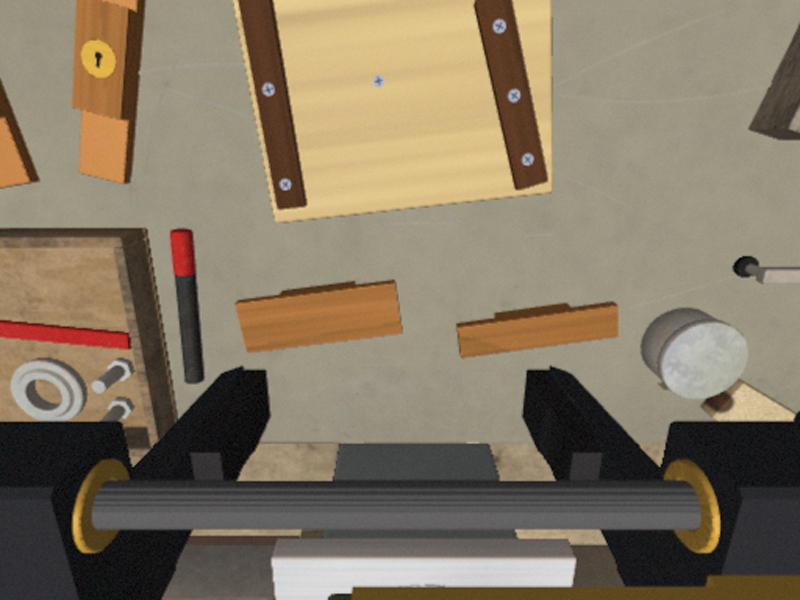

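View pics/w2wedge.png

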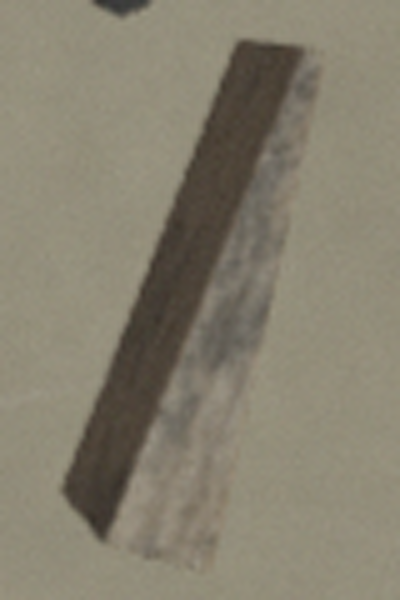

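```bash
cat > fit.py <<'E'
from h import *
from scipy.optimize import minimize
def box(x0,x1,y0,y1,z0,z1): return np.array([[x,y,z] for x in(x0,x1) for y in(y0,y1) for z in(z0,z1)])/1000.
stile=np.r_[box(-75,75,-17,17,0,11),box(-28,44,-17,17,0,22)]
def rail(w): return np.r_[box(-w/2,w/2,-31,31,0,22),box(-w/2,w/2,-65,65,11,22)]
board=box(-89,89,-108,108,0,12)
wedge=np.array([[x,y,z] for x,y in((-60,14),(-60,-14),(60,14),(60,9)) for z in(0,40)])/1000.
MODELS=dict(hinge_stile=stile,lock_stile=stile,wide_rail=rail(44),narrow_rail=rail(28),cramp_board=board,wedge=wedge)
def place(m,p,z=0.):
    a=np.radians(p[2]); Rz=np.array([[np.cos(a),-np.sin(a),0],[np.sin(a),np.cos(a),0],[0,0,1]]); return m@Rz.T+[p[0],p[1],z]
S=16
def hullmask(c,P,shape):
    h=cv2.convexHull(proj(c,P).astype(np.float32)); m=np.zeros((shape[0]*4,shape[1]*4),np.uint8)
    cv2.fillConvexPoly(m,np.round((h*4+1.5)*S).astype(np.int32),1,shift=4); return m.astype(bool)
def colmask(c,im,guess,model,z,smin=70):
    hsv=cv2.cvtColor(cv2.GaussianBlur(im,(3,3),0),cv2.COLOR_BGR2HSV)
    m=((hsv[...,1]>smin)&(hsv[...,2]>25)).astype(np.uint8)
    n,l,st,ce=cv2.connectedComponentsWithStats(m)
    u,v=proj(c,[[guess[0],guess[1],z+model[:,2].max()]])[0]
    w=l[int(v)-4:int(v)+5,int(u)-4:int(u)+5].ravel(); k=np.bincount(w[w>0]).argmax()
    cnt=np.vstack(cv2.findContours((l==k).astype(np.uint8),cv2.RETR_EXTERNAL,cv2.CHAIN_APPROX_NONE)[0])
    hh=cv2.convexHull(cnt); M=np.zeros(im.shape[:2],np.uint8); cv2.fillConvexPoly(M,hh,1)
    return np.kron(M,np.ones((4,4),np.uint8)).astype(bool)
def fit(views,model,guess,z=0.,smin=70):
    ms=[(c,colmask(c,im,guess,model,z,smin)) for c,im in views]
    def cost(p):
        q=[p[0],p[1],p[2]*100]; t=0
        for c,M in ms:
            H=hullmask(c,place(model,q,z),(384,512)); t+=1-(H&M).sum()/(H|M).sum()
        return t/len(ms)
    g=np.array([guess[0],guess[1],guess[2]/100]); 
    o=minimize(cost,g,method='Nelder-Mead',options=dict(initial_simplex=g+np.vstack([np.zeros(3),np.diag([.008,.008,.06])]),xatol=1e-4,fatol=1e-4))
    return o.x*[1,1,100],1-o.fun
E
python3 - <<'E'
from fit import *
import pickle
w=[pickle.load(open(f'w{i}.pkl','rb')) for i in (1,2,3)]
for name,vs,g in [('cramp_board',[0],(.602,.033,7)),('cramp_board',[1],(.602,.033,7)),('cramp_board',[0,1],(.602,.033,7)),('hinge_stile',[0],(.6,.335,8)),('lock_stile',[0],(.605,.233,-12)),('wide_rail',[2],(.425,.093,5)),('narrow_rail',[2],(.414,-.086,8))]:
    p,i=fit([w[k] for k in vs],MODELS[name],g); print(name,p.round(4),round(i,3))
    for k in vs: cv2.polylines(w[k][1],[np.round(cv2.convexHull(proj(w[k][0],place(MODELS[name],p)).astype(np.float32))).astype(int)],True,(255,0,255))
# board by hand points
pts=np.array([[89,108,12],[89,-108,12],[-89,-108,12],[-89,108,12],[69,-49,21],[-84,-78.8,21],[-78,80,21]])/1000
a=np.array([[462,174],[750,142],[728,355],[477,381],[678,177],[699,357],[509,373]])*.64
b=np.array([[49,174],[331,140],[361,355],[117,381],[254,176],[327,357],[142,371]])*.64
from scipy.optimize import least_squares
f=lambda p:np.r_[(proj(w[0][0],place(pts,p*[1,1,100]))-a).ravel(),(proj(w[1][0],place(pts,p*[1,1,100]))-b).ravel()]
o=least_squares(f,[.6,.03,.08]);print(o.x*[1,1,100],o.fun.round(1))
# wedge top corners
u=np.array([[390,104.6],[394,105],[351.4,203],[372.4,209.4]])
wt=np.array([[60,14,40],[60,9,40],[-60,14,40],[-60,-14,40]])/1000
f=lambda p:(proj(w[1][0],place(wt,p*[1,1,100]))-u).ravel()
o=least_squares(f,[.62,-.258,-.15]);print(o.x*[1,1,100],o.fun.round(1))
cv2.imwrite('pics/fit.png',cv2.resize(np.vstack([w[0][1][60:250],w[2][1][0:250]]),None,fx=1.3,fy=1.3))
E
```

```text
cramp_board [0.6013 0.0263 6.4209] 0.989
cramp_board [0.6017 0.027  6.4522] 0.988
cramp_board [0.6033 0.0254 6.5221] 0.959
hinge_stile [0.6034 0.3368 9.1582] 0.97
lock_stile [  0.6078   0.2346 -14.3049] 0.925
wide_rail [0.4243 0.092  7.5559] 0.961
narrow_rail [ 0.4127 -0.0876  8.6739] 0.964
[0.60102831 0.0255982  6.53835639] [ 0.  -0.1  1.8 -1.6 -0.3  0.9 -0.4  0.8 -0.6  0.2  0.6  1.4  0.9 -0.3
 -1.2 -0.9 -0.6 -1.1  1.1  0.6  0.3  0.4 -0.1  0.2 -0.2  1.2 -1.3  0.6]
[  0.62439463  -0.26657954 -14.74257939] [-0.  -0.7  0.2  0.1 -0.5  0.9  0.2 -0.1]
```

View pics/fit.png

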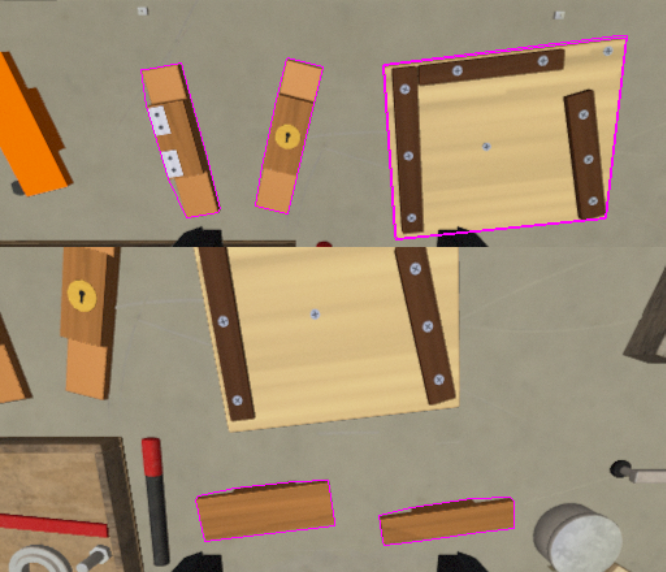

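```bash
cat >> h.py <<'E'
B=(.6013,.0263,6.45)
def bw(x,y,b=B):
    a=np.radians(b[2]); x/=1000;y/=1000
    return b[0]+x*np.cos(a)-y*np.sin(a), b[1]+x*np.sin(a)+y*np.cos(a)
E
python3 - <<'E'
from h import *
print(r.get_state()['q']); go(.6064,.3373,.0755,9.16); print(bw(-8+3,62),bw(-8+3,-37))
E
```

```text
[-0.1431105   0.50244789 -0.01861304  1.99372734  0.01574844  0.64406547
 -1.74284715]
clock 6.8 pos [0.4804 0.0285 0.303 ] yaw -0.0 shift tool mm [ 125.7 -308.9  227.6]
turn about tool z -9.16 then shift [ 173.2 -284.9  227.6]
(np.float64(0.5893668094938839), np.float64(0.08734587589956215)) (np.float64(0.600488084954276), np.float64(-0.011027480412673537))
```

play_rows(
  translation=[
    [0,0,0],
    [0.0217,-0.0356,0.015],
    [0.0217,-0.0356,0.015],
    [0.0217,-0.0356,0.015],
    [0.0217,-0.0356,0.015],
    [0.0217,-0.0356,0.015],
    [0.0217,-0.0356,0.015],
    [0.0217,-0.0356,0.015],
    [0.0217,-0.0356,0.015],
    [0,0,0.03],
    [0,0,0.03],
    [0,0,0.02],
    [0,0,0.015],
    [0,0,0],
  ],
  delta_rot=[
    [0,0,-9.2],
    [0,0,0],
    [0,0,0],
    [0,0,0],
    [0,0,0],
    [0,0,0],
    [0,0,0],
    [0,0,0],
    [0,0,0],
    [0,0,0],
    [0,0,0],
    [0,0,0],
    [0,0,0],
    [0,0,0],
  ],
  grip=[1,1,1,1,1,1,1,1,1,1,1,1,1,1],
)

```text
clock: 8.55
tool_pos: [0.605, 0.337, 0.0868]
eef_rot: [0.997, 0.08, -0.001, 0.0]
contact_force: [-1.0, -0.0, 0.0]
opening: 1.0
finger_force: 0.0
```

```bash
python3 - <<'E'
from h import *
go(.6064,.3373,.0755,9.16); print(r.get_state()['q'])
E
```

```text
clock 8.55 pos [0.605  0.337  0.0868] yaw 9.18 shift tool mm [ 1.4 -0.1 11.3]
turn about tool z 0.02 then shift [ 1.4 -0.1 11.3]
[-0.56858131  1.04897374 -0.01248311  1.46277108  0.01854549  0.63151699
 -2.00039348]
```

play_rows(
  translation=[
    [0.0014,0,0.0113],
    [0,0,0],
    [0,0,0],
    [0,0,0],
    [0,0,0],
    [0,0,0],
    [0,0,-0.02],
    [0,0,-0.03],
    [0,0,0],
  ],
  delta_rot=[
    [0,0,0],
    [0,0,0],
    [0,0,0],
    [0,0,0],
    [0,0,0],
    [0,0,0],
    [0,0,0],
    [0,0,0],
    [0,0,0],
  ],
  grip=[1,0.6,-1,-1,-1,-1,-1,-1,-1],
  squeeze=20,
)

```text
clock: 9.68
tool_pos: [0.6086, 0.3388, 0.1303]
eef_rot: [0.997, 0.08, 0.003, -0.001]
contact_force: [0.8, 0.8, -0.5]
opening: 0.118
finger_force: 0.0
```

```bash
python3 - <<'E'
from h import *
go(*bw(-5,62),.0885,6.45); print(r.get_state()['opening']*88)
E
```

```text
clock 9.68 pos [0.6086 0.3388 0.1303] yaw 9.19 shift tool mm [-59.4 245.3  40.9]
turn about tool z 2.74 then shift [-47.6 247.8  40.9]
10.368204276282212
```

```bash
python3 - <<'E'
from h import *
im=r.snapshot('wrist'); print(r.get_state()['opening'])
cv2.imwrite('pics/w4.png',cv2.resize(im,(800,600),interpolation=cv2.INTER_CUBIC))
E
```

```text
0.07361599856969529
```

View pics/w4.png

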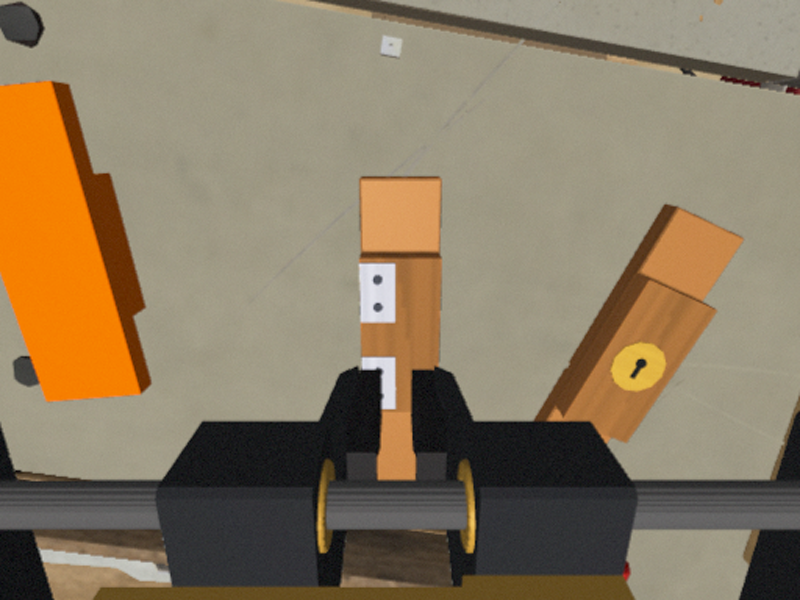

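play_rows(
  translation=[
    [0,0,0],
    [0,0,0],
    [0,0,0],
    [0,0,0],
    [0,0,0],
    [0,0,0.02],
    [0,0,0.02],
    [0,0,0],
  ],
  delta_rot=[
    [0,0,0],
    [0,0,0],
    [0,0,0],
    [0,0,0],
    [0,0,0],
    [0,0,0],
    [0,0,0],
    [0,0,0],
  ],
  grip=[0.3,0.3,0.3,0.3,0.3,0.3,0.3,0.3],
)

```text
clock: 10.72
tool_pos: [0.6047, 0.3368, 0.0832]
eef_rot: [0.997, 0.08, -0.003, 0.001]
contact_force: [-0.4, -0.0, 1.0]
opening: 0.651
finger_force: 0.0
```

```bash
python3 - <<'E'
from h import *
go(.6064,.3373,.0755,9.16); print(r.get_state()['opening']*88)
E
```

```text
clock 10.72 pos [0.6047 0.3368 0.0832] yaw 9.21 shift tool mm [ 1.8 -0.3  7.7]
turn about tool z 0.05 then shift [ 1.8 -0.3  7.7]
57.319373693601456
```

play_rows(
  translation=[
    [0.001,0,0.0075],
    [0,0,0],
    [0,0,0],
    [0,0,0],
    [0,0,0],
    [0,0,0],
    [0,0,0],
  ],
  delta_rot=[
    [0,0,0],
    [0,0,0],
    [0,0,0],
    [0,0,0],
    [0,0,0],
    [0,0,0],
    [0,0,0],
  ],
  grip=[0.3,-1,-1,-1,-1,-1,-1],
  squeeze=25,
)

```text
clock: 11.6
tool_pos: [0.6078, 0.338, 0.0794]
eef_rot: [0.997, 0.08, 0.0, -0.0]
contact_force: [-0.3, -0.8, 3.9]
opening: 0.378
finger_force: 25.0
```

```bash
python3 - <<'E'
from h import *
go(*bw(-5,62),.13,6.45); print(r.get_state()['opening']*88,r.get_state()['finger_force'])
E
```

```text
clock 11.6 pos [0.6078 0.338  0.0794] yaw 9.2 shift tool mm [-58.3 244.5 -50.7]
turn about tool z 2.75 then shift [-46.5 247.  -50.7]
33.22230086172481 25.00054568052292
```

play_rows(
  translation=[
    [0,0,-0.01],
    [0,0,-0.02],
    [0,0,-0.02],
    [0,0,0],
    [-0.006,0.033,0],
    [-0.006,0.033,0],
    [-0.006,0.033,0],
    [-0.006,0.033,0],
    [-0.006,0.033,0],
    [-0.006,0.033,0],
    [-0.006,0.033,0],
    [-0.003,0.016,0],
    [0,0,0.01],
    [0,0,0.01],
    [0,0,0.005],
    [0,0,0],
    [0,0,0],
  ],
  delta_rot=[
    [0,0,0],
    [0,0,0],
    [0,0,0],
    [0,0,2.75],
    [0,0,0],
    [0,0,0],
    [0,0,0],
    [0,0,0],
    [0,0,0],
    [0,0,0],
    [0,0,0],
    [0,0,0],
    [0,0,0],
    [0,0,0],
    [0,0,0],
    [0,0,0],
    [0,0,0],
  ],
  grip=[-1,-1,-1,-1,-1,-1,-1,-1,-1,-1,-1,-1,-1,-1,-1,-1,-1],
)

```text
clock: 13.72
tool_pos: [0.5907, 0.0879, 0.104]
eef_rot: [0.998, 0.057, 0.0, -0.0]
contact_force: [-0.2, 0.6, -0.2]
opening: 0.382
finger_force: 25.0
```

```bash
python3 - <<'E'
from h import *
import pickle
c=r.get_calibration('wrist'); im=r.snapshot('wrist'); pickle.dump((c,im),open('w5.pkl','wb'))
cv2.imwrite('pics/w5.png',cv2.resize(im,(800,600),interpolation=cv2.INTER_CUBIC))
go(*bw(-3.5,62),.092,6.45); s=r.get_state();print(s['opening']*88,s['finger_force'],s['eef_rot'])
E
```

```text
clock 13.78 pos [0.5908 0.0878 0.1042] yaw 6.47 shift tool mm [ 0.   0.3 12.2]
turn about tool z 0.02 then shift [ 0.   0.3 12.2]
33.7117660994676 24.99963641166687 [ 9.98404070e-01  5.64732631e-02  2.87957519e-04 -3.80941042e-05]
```

View pics/w5.png

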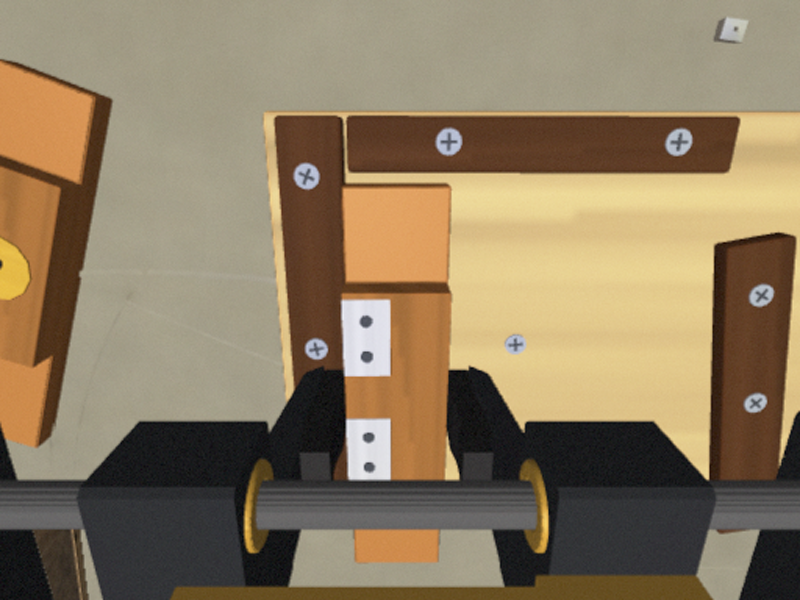

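```bash
cat >> h.py <<'E'
def wb(p,b=B):
    a=np.radians(b[2]); d=np.atleast_2d(p)[:,:2]-b[:2]
    return (np.c_[d[:,0]*np.cos(a)+d[:,1]*np.sin(a),-d[:,0]*np.sin(a)+d[:,1]*np.cos(a)]*1000).round(1)
E
python3 - <<'E'
from h import *
import pickle
c,im=pickle.load(open('w5.pkl','rb')); z=.0248
f=lambda pts,z: print(wb(onplane(c,np.array(pts)*.64,z)).tolist())
f([[343,185],[449,185],[343,281],[448,283]],z+.011)  # lap corners expect x 75-8=67, y 79,45
f([[342,292],[449,293]],z+.022) # full part far edge x=36
f([[350,172],[729,172],[343,120],[343,180]],.021) # stop inner edge x=69 ; fence inner y=80
f([[713,243],[712,470]],.021); f([[265,112]],.012)
E
```

```text
[[66.3, 79.0], [66.3, 46.3], [35.4, 80.1], [34.8, 45.5]]
[[35.2, 79.2], [34.9, 46.3]]
[[69.2, 78.1], [69.3, -49.3], [85.5, 79.9], [66.6, 80.5]]
[[45.1, -49.0], [-50.8, -69.0]]
[[88.3, 107.3]]
```

play_rows(
  translation=[
    [0,0,0.006],
    [0,0,0.0062],
    [0,0,0],
    [0,0,0],
    [0,0,0],
    [0,0,0],
    [0,0,0],
    [0,0,-0.02],
    [0,0,-0.03],
    [0,0,0],
    [0,0,0],
    [0,0,0],
  ],
  delta_rot=[
    [0,0,0],
    [0,0,0],
    [0,0,0],
    [0,0,0],
    [0,0,0],
    [0,0,0],
    [0,0,0],
    [0,0,0],
    [0,0,0],
    [0,0,0],
    [0,0,0],
    [0,0,0],
  ],
  grip=[-1,-1,-1,-1,0.3,0.3,0.3,0.3,0.3,0.3,0.3,0.3],
)

```text
clock: 15.28
tool_pos: [0.5901, 0.0874, 0.1412]
eef_rot: [0.998, 0.056, -0.001, 0.0]
contact_force: [-0.1, 0.2, -0.1]
opening: 0.647
finger_force: 0.0
```

```bash
python3 - <<'E'
from fit import *
import pickle
c=r.get_calibration('wrist'); im=r.snapshot('wrist'); pickle.dump((c,im),open('w6.pkl','wb'))
c1,i1=pickle.load(open('w1.pkl','rb'))
# lock stile: corners of laps by hand in w1 (800 px scale), lap z 11mm
pts=np.array([[75,17,11],[75,-17,11],[-75,-17,11],[-75,17,11]])/1000
a=np.array([[346,165],[388,178],[345,351],[308,343]])*.64
from scipy.optimize import least_squares
o=least_squares(lambda p:(proj(c1,place(pts,p*[1,1,100]))-a).ravel(),[.607,.234,-.14]);print(o.x*[1,1,100],o.fun.round(1))
go(.6078,.2346,.13,-14.3)
E
```

```text
[  0.60626854   0.23366561 -14.50871378] [-0.5  0.4  0.6 -0.5  0.6  0.4 -0.7 -0.3]
clock 15.32 pos [0.5901 0.0874 0.1411] yaw 6.46 shift tool mm [  34.2 -144.3   11. ]
turn about tool z 20.76 then shift [ -19.2 -147.1   11. ]
```

play_rows(
  translation=[
    [0,0,0],
    [0,0,0],
    [-0.0043,-0.0366,0],
    [-0.0043,-0.0366,0],
    [-0.0043,-0.0366,0],
    [-0.0042,-0.0365,0],
    [0,0,0.02],
    [0,0,0.02],
    [0,0,0.01],
    [0,0,0],
    [0,0,0],
    [0,0,0],
  ],
  delta_rot=[
    [0,0,10.4],
    [0,0,10.4],
    [0,0,0],
    [0,0,0],
    [0,0,0],
    [0,0,0],
    [0,0,0],
    [0,0,0],
    [0,0,0],
    [0,0,0],
    [0,0,0],
    [0,0,0],
  ],
  grip=[0.3,0.3,0.3,0.3,0.3,0.3,0.3,0.3,0.3,0.3,0.3,0.3],
)

```text
clock: 16.82
tool_pos: [0.6108, 0.2333, 0.0925]
eef_rot: [0.992, -0.125, 0.001, -0.0]
contact_force: [0.5, 0.4, -0.2]
opening: 0.653
finger_force: 0.0
```

```bash
python3 - <<'E'
from h import *
go(.6099,.2334,.0758,-14.4)
E
```

```text
clock 16.82 pos [0.6108 0.2333 0.0925] yaw -14.37 shift tool mm [-0.9  0.2 16.7]
turn about tool z 0.03 then shift [-0.9  0.2 16.7]
```

play_rows(
  translation=[
    [-0.001,0,0.0085],
    [0,0,0.008],
    [0,0,0],
    [0,0,0],
    [0,0,0],
    [0,0,0],
    [0,0,0],
    [0,0,0],
  ],
  delta_rot=[
    [0,0,0],
    [0,0,0],
    [0,0,0],
    [0,0,0],
    [0,0,0],
    [0,0,0],
    [0,0,0],
    [0,0,0],
  ],
  grip=[0.3,0.3,0.3,-1,-1,-1,-1,-1],
)

```text
clock: 17.82
tool_pos: [0.6095, 0.2337, 0.0754]
eef_rot: [0.992, -0.125, 0.0, -0.0]
contact_force: [0.5, -0.1, 1.7]
opening: 0.383
finger_force: 25.2
```

```bash
python3 - <<'E'
from h import *
s=r.get_state(); print(s['opening']*88,s['finger_force'])
# stile x offset in grip
a=np.radians(-14.4); d=s['tool_pos'][:2]-np.array([.607,.2341]); off=d@[np.cos(a),np.sin(a)]*1000; print('off',off)
go(*bw(-8+off,-37),s['tool_pos'][2]+.05,6.45)
E
```

```text
33.70083550731454 25.234473519958556
off 2.491383060828359
clock 17.82 pos [0.6095 0.2337 0.0754] yaw -14.35 shift tool mm [ 51.5 239.5 -50. ]
turn about tool z -20.8 then shift [-36.9 242.1 -50. ]
```

play_rows(
  translation=[
    [0,0,-0.01],
    [0,0,-0.02],
    [0,0,-0.02],
    [0,0,0],
    [0,0,0],
    [-0.0046,0.0303,0],
    [-0.0046,0.0303,0],
    [-0.0046,0.0303,0],
    [-0.0046,0.0303,0],
    [-0.0046,0.0303,0],
    [-0.0046,0.0303,0],
    [-0.0046,0.0303,0],
    [-0.0047,0.03,0],
    [0,0,0.015],
    [0,0,0.01],
    [0,0,0],
    [0,0,0],
  ],
  delta_rot=[
    [0,0,0],
    [0,0,0],
    [0,0,0],
    [0,0,-10.4],
    [0,0,-10.4],
    [0,0,0],
    [0,0,0],
    [0,0,0],
    [0,0,0],
    [0,0,0],
    [0,0,0],
    [0,0,0],
    [0,0,0],
    [0,0,0],
    [0,0,0],
    [0,0,0],
    [0,0,0],
  ],
  grip=[-1,-1,-1,-1,-1,-1,-1,-1,-1,-1,-1,-1,-1,-1,-1,-1,-1],
)

```text
clock: 19.95
tool_pos: [0.5999, -0.0098, 0.1003]
eef_rot: [0.998, 0.057, 0.0, -0.0]
contact_force: [0.7, -0.5, -0.3]
opening: 0.381
finger_force: 25.2
```

```bash
python3 - <<'E'
from h import *
import pickle
c=r.get_calibration('wrist'); im=r.snapshot('wrist'); pickle.dump((c,im),open('w7.pkl','wb'))
cv2.imwrite('pics/w7.png',cv2.resize(im,(800,600),interpolation=cv2.INTER_CUBIC))
go(*bw(-5.5,-37),.088,6.45); s=r.get_state();print(s['opening']*88,s['finger_force'],s['eef_rot'])
E
```

```text
clock 20.0 pos [ 0.6001 -0.01    0.1004] yaw 6.53 shift tool mm [-0.2  1.  12.4]
turn about tool z 0.08 then shift [-0.2  1.  12.4]
33.730437388443065 25.221401683520526 [ 9.98374327e-01  5.69967319e-02  2.16301673e-04 -1.69957984e-04]
```

View pics/w7.png

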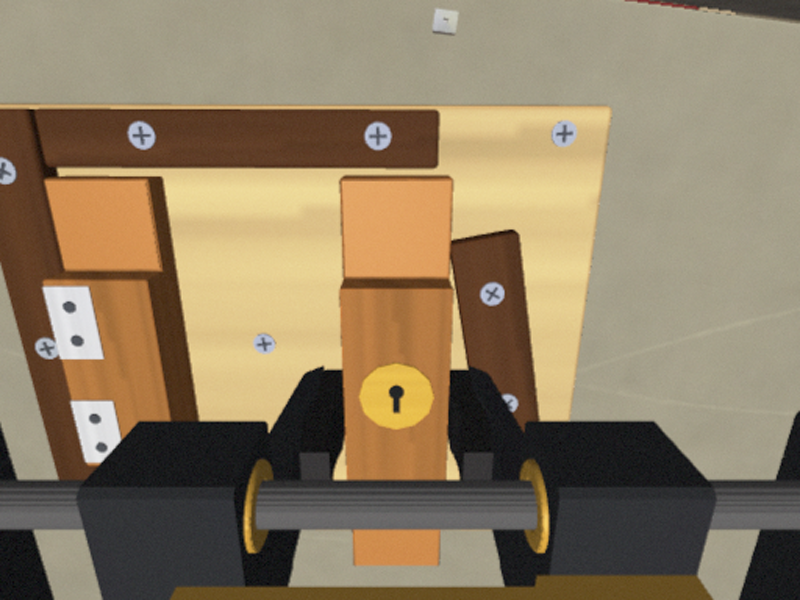

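```bash
python3 - <<'E'
from h import *
import pickle
c,im=pickle.load(open('w7.pkl','rb')); z=.1004-.0754
f=lambda pts,z: print(wb(onplane(c,np.array(pts)*.64,z)).tolist())
f([[341,178],[452,177],[342,277],[452,278]],z+.011)
f([[46,179],[149,177],[65,272],[161,270]],.023) # hinge lap: want 67,80 / 67,45 / 36
f([[58,167],[437,166]],.021)
f([[452,240]],.021)
E
```

```text
[[66.9, -18.8], [67.3, -52.0], [36.1, -18.1], [35.9, -53.3]]
[[65.3, 78.6], [66.1, 45.0], [34.0, 79.2], [34.8, 45.9]]
[[69.0, 75.2], [69.6, -48.7]]
[[45.1, -54.6]]
```

play_rows(
  translation=[
    [-0.0005,0.0004,0.006],
    [0,0,0.0064],
    [0,0,0],
    [0,0,0],
    [0,0,0],
    [0,0,0],
    [0,0,0],
    [0,0,-0.02],
    [0,0,-0.04],
    [-0.03,0,-0.04],
    [-0.03,0,0],
    [0,0,0],
    [0,0,0],
    [0,0,0],
  ],
  delta_rot=[
    [0,0,0],
    [0,0,0],
    [0,0,0],
    [0,0,0],
    [0,0,0],
    [0,0,0],
    [0,0,0],
    [0,0,0],
    [0,0,0],
    [0,0,0],
    [0,0,0],
    [0,0,0],
    [0,0,0],
    [0,0,0],
  ],
  grip=[-1,-1,-1,-1,0.3,0.3,0.3,0.3,0.3,0.6,0.6,0.6,0.6,0.6],
)

```text
clock: 21.75
tool_pos: [0.541, -0.018, 0.1878]
eef_rot: [0.998, 0.056, 0.001, -0.0]
contact_force: [0.4, 0.4, 0.9]
opening: 0.801
finger_force: 0.0
```

```bash
python3 - <<'E'
from h import *
import pickle
c=r.get_calibration('wrist'); im=r.snapshot('wrist'); pickle.dump((c,im),open('w8.pkl','wb'))
cv2.imwrite('pics/w8.png',cv2.resize(im,(800,600),interpolation=cv2.INTER_CUBIC))
go(.424,.092,.13,97.5); s=r.get_state();print(s['q'])
E
```

```text
clock 21.8 pos [ 0.5407 -0.018   0.1877] yaw 6.47 shift tool mm [-103.6 -122.4   57.6]
turn about tool z 88.97 then shift [-124.3  101.4   57.6]
[-0.00478439  0.75148353 -0.07838069  1.92426014  0.1181811   0.46931013
 -1.62545799]
```

View pics/w8.png

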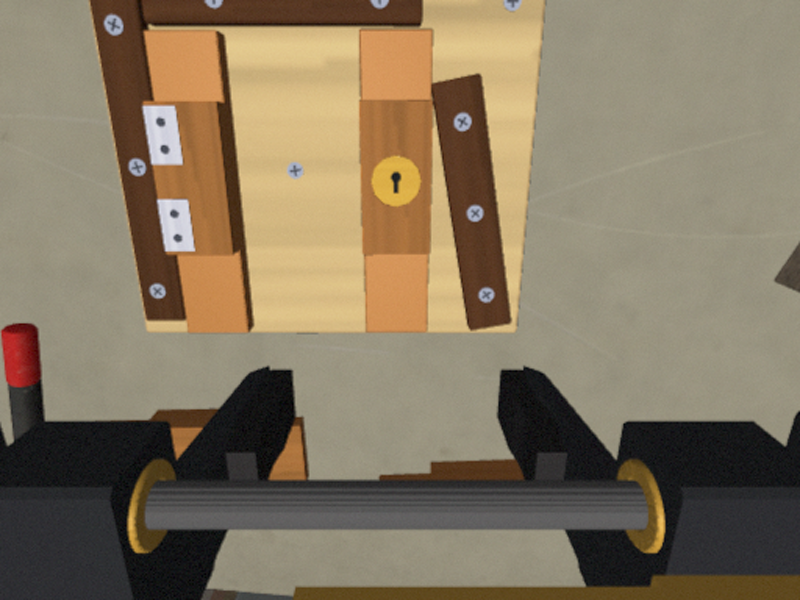

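```bash
python3 - <<'E'
from h import *
import pickle
c,im=pickle.load(open('w8.pkl','rb'))
f=lambda n,pts,z: print(n,wb(onplane(c,np.array(pts)*.64,z)).tolist())
f('hinge laps',[[144,31],[219,31],[223,101],[188,331],[250,331],[241,255]],.023)
f('lock laps',[[360,30],[433,30],[432,99],[366,331],[427,331],[366,254],[431,254]],.023)
f('full top',[[233,253],[361,253],[430,253],[143,101],[360,101]],.034)
f('stop',[[150,25],[421,24]],.021); f('cleat',[[433,83],[471,329]],.021); f('board',[[148,331],[518,331]],.012)
# refine rails: hand corners from w3, top face z=.022
from fit import place
from scipy.optimize import least_squares
c3,_=pickle.load(open('w3.pkl','rb'))
for w,a in((44,[[236,303],[395,281],[402,331],[248,351]]),(28,[[457,327],[617,303],[618,334],[461,356]])):
    P=np.array([[w/2,65,22],[w/2,-65,22],[-w/2,-65,22],[-w/2,65,22]])/1000
    o=least_squares(lambda p:(proj(c3,place(P,p*[1,1,100]))-np.array(a)*.64).ravel(),[.42,0,.08]);print(o.x*[1,1,100],o.fun.round(1))
E
```

```text
hinge laps [[65.2, 78.6], [65.2, 44.1], [35.5, 45.7], [-83.5, 78.7], [-83.5, 44.2], [-40.1, 44.8]]
lock laps [[65.7, -20.6], [65.8, -54.2], [36.4, -54.4], [-83.5, -20.6], [-83.5, -54.6], [-39.5, -21.4], [-39.5, -55.8]]
full top [[-36.4, 45.1], [-36.4, -19.6], [-36.4, -54.4], [34.7, 78.6], [34.8, -20.7]]
stop [[68.0, 76.3], [68.6, -48.7]]
cleat [[43.7, -54.9], [-83.1, -79.5]]
board [[-88.0, 107.2], [-88.0, -108.5]]
[0.42577788 0.09064223 8.14251058] [-0.7 -0.4  0.2 -0.3  0.5  0.3 -0.   0.5]
[ 0.41446481 -0.0873685   9.14701969] [-0.1 -0.5  0.3 -0.3 -0.1  0.2 -0.2  0.6]
```

play_rows(
  translation=[
    [0,0,0],
    [0,0,0],
    [0,0,0],
    [0,0,0],
    [0,0,0],
    [0,0,0],
    [0,0,0],
    [0,0,0],
    [0,0,0],
    [0.031,-0.025,0],
    [0.031,-0.025,0],
    [0.031,-0.025,0],
    [0.031,-0.025,0],
    [0,0,0.03],
    [0,0,0.03],
    [0,0,0.02],
    [0,0,0.01],
    [0,0,0],
    [0,0,0],
    [0,0,0],
  ],
  delta_rot=[
    [0,0,-10.2],
    [0,0,-10.2],
    [0,0,-10.2],
    [0,0,-10.2],
    [0,0,-10.2],
    [0,0,-10.2],
    [0,0,-10.2],
    [0,0,-10.2],
    [0,0,-9.8],
    [0,0,0],
    [0,0,0],
    [0,0,0],
    [0,0,0],
    [0,0,0],
    [0,0,0],
    [0,0,0],
    [0,0,0],
    [0,0,0],
    [0,0,0],
    [0,0,0],
  ],
  grip=[0.6,0.6,0.6,0.6,0.6,0.6,0.6,0.6,0.6,0.6,0.6,0.6,0.6,0.6,0.6,0.6,0.6,0.6,0.6,0.6],
)

```text
clock: 24.3
tool_pos: [0.4259, 0.0912, 0.1015]
eef_rot: [0.657, 0.754, -0.001, -0.001]
contact_force: [1.0, 0.5, -0.3]
opening: 0.8
finger_force: 0.0
```

```bash
python3 - <<'E'
from h import *
go(.425,.0913,.0755,97.85); print(r.get_state()['q'])
E
```

```text
clock 24.3 pos [0.4259 0.0912 0.1015] yaw 97.81 shift tool mm [ 0.3 -0.8 26. ]
turn about tool z -0.04 then shift [ 0.3 -0.8 26. ]
[-0.28234479  0.87225864 -0.05512386  2.26209494  1.33316055  0.04336808
 -1.51451046]
```

play_rows(
  translation=[
    [0,0,0.003],
    [0,0,0.003],
    [0,0,0.003],
    [0,0,0.003],
    [0,0,0],
    [0,0,0],
  ],
  delta_rot=[
    [0,0,0],
    [0,0,0],
    [0,0,0],
    [0,0,0],
    [0,0,0],
    [0,0,0],
  ],
  grip=[0.6,0.6,0.6,0.6,0.6,0.6],
)

```text
clock: 25.05
tool_pos: [0.4255, 0.0911, 0.0892]
eef_rot: [0.657, 0.754, -0.001, -0.001]
contact_force: [-0.2, 0.2, -0.2]
opening: 0.799
finger_force: 0.0
```

```bash
python3 - <<'E'
from h import *
go(.425,.0913,.0755,97.85); s=r.get_state();print(s['q'],s['eef_rot'])
E
```

```text
clock 25.05 pos [0.4255 0.0911 0.0892] yaw 97.85 shift tool mm [ 0.2 -0.4 13.7]
turn about tool z 0.0 then shift [ 0.2 -0.4 13.7]
[-0.20813242  0.90144461 -0.17581921  2.25920324  1.63012707  0.13786802
 -1.81202651] [ 0.6570361   0.75385739 -0.00139071 -0.0008154 ]
```

play_rows(
  translation=[
    [0,0,0.0035],
    [0,0,0.0035],
    [0,0,0.0035],
    [0,0,0.003],
    [0,0,0],
    [0,0,0],
    [0,0,0],
    [0,0,0],
    [0,0,0],
    [0,0,0],
  ],
  delta_rot=[
    [0,0,0],
    [0,0,0],
    [0,0,0],
    [0,0,0],
    [0,0,0],
    [0,0,0],
    [0,0,0],
    [0,0,0],
    [0,0,0],
    [0,0,0],
  ],
  grip=[0.6,0.6,0.6,0.6,0.6,-1,-1,-1,-1,-1],
)

```text
clock: 26.3
tool_pos: [0.4255, 0.0912, 0.0758]
eef_rot: [0.657, 0.754, -0.001, -0.001]
contact_force: [-0.4, -0.3, 1.4]
opening: 0.498
finger_force: 25.0
```

```bash
python3 - <<'E'
from h import *
s=r.get_state(); print(s['opening']*88,s['finger_force'],s['q'],s['eef_rot'])
a=np.radians(7.85); d=s['tool_pos'][:2]-np.array([.425,.0913]); off=d@[-np.sin(a),np.cos(a)]*1000; print('off along rail y',off)
go(*bw(-61,12.2+off),s['tool_pos'][2]+.06,96.45)
E
```

```text
43.80594802888739 25.000139058684 [-0.15652499  0.93704946 -0.25983889  2.25632198  1.72240272  0.21110289
 -1.90183261] [ 6.56950519e-01  7.53932215e-01 -1.30639062e-03 -7.24586772e-04]
off along rail y -0.18675175623884507
clock 26.3 pos [0.4255 0.0912 0.0758] yaw 97.86 shift tool mm [-74.8 104.4 -60.3]
turn about tool z 1.41 then shift [-72.2 106.2 -60.3]
```

play_rows(
  translation=[
    [0,0,-0.01],
    [0,0,-0.02],
    [0,0,-0.02],
    [0,0,0],
    [-0.012,0.0177,0],
    [-0.012,0.0177,0],
    [-0.012,0.0177,0],
    [-0.012,0.0177,0],
    [-0.012,0.0177,0],
    [-0.0122,0.0177,0],
    [0,0,0.013],
    [0,0,0],
    [0,0,0],
    [0,0,0],
  ],
  delta_rot=[
    [0,0,0],
    [0,0,0],
    [0,0,0],
    [0,0,1.4],
    [0,0,0],
    [0,0,0],
    [0,0,0],
    [0,0,0],
    [0,0,0],
    [0,0,0],
    [0,0,0],
    [0,0,0],
    [0,0,0],
    [0,0,0],
  ],
  grip=[-1,-1,-1,-1,-1,-1,-1,-1,-1,-1,-1,-1,-1,-1],
)

```text
clock: 28.05
tool_pos: [0.5383, 0.0315, 0.1083]
eef_rot: [0.666, 0.746, -0.003, -0.001]
contact_force: [-0.0, -0.0, -0.8]
opening: 0.496
finger_force: 25.0
```

```bash
python3 - <<'E'
from h import *
import pickle
c=r.get_calibration('wrist'); im=r.snapshot('wrist'); pickle.dump((c,im),open('w9.pkl','wb'))
cv2.imwrite('pics/w9.png',cv2.resize(im,(800,600),interpolation=cv2.INTER_CUBIC))
go(*bw(-61,12),.088,96.45); s=r.get_state();print(s['opening']*88,s['finger_force'],s['eef_rot'])
E
```

```text
clock 28.1 pos [0.5385 0.0313 0.1083] yaw 96.52 shift tool mm [-0.   1.  20.3]
turn about tool z 0.07 then shift [-0.   1.  20.3]
43.72909937418031 24.999904514697846 [ 0.66573443  0.74618241 -0.00293903 -0.00091956]
```

View pics/w9.png

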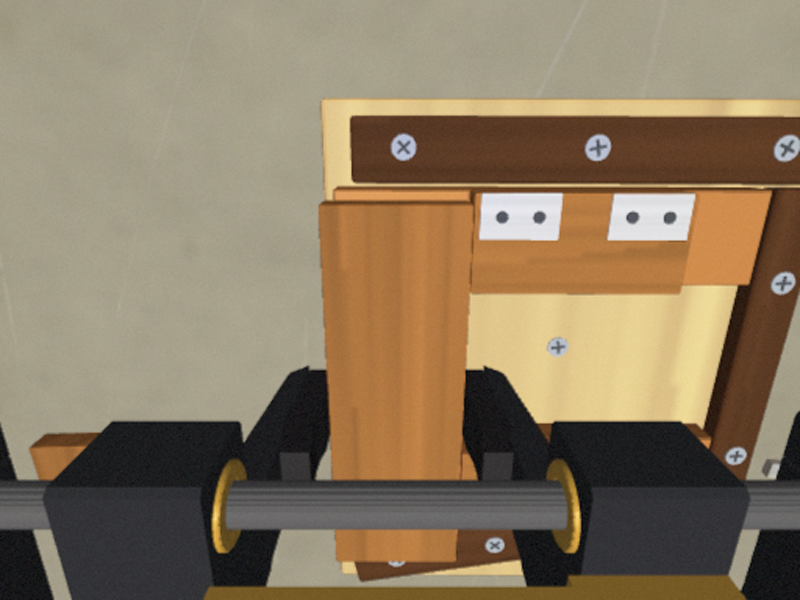

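```bash
python3 - <<'E'
from h import *
import pickle
c,im=pickle.load(open('w9.pkl','rb')); z=.1083-.0758
f=lambda n,pts,z: print(n,wb(onplane(c,np.array(pts)*.64,z)).tolist())
f('rail end+near',[[320,206],[472,204],[337,561],[456,561]],z+.022)
f('hinge full inner edge',[[472,293],[681,293]],.034)
f('hinge lap outer',[[336,188]],.023)
f('fence inner',[[352,183],[770,187]],.021)
E
```

```text
rail end+near [[-83.5, 77.4], [-40.6, 78.1], [-83.6, -53.1], [-39.5, -52.8]]
hinge full inner edge [[-35.8, 45.0], [36.0, 45.3]]
hinge lap outer [[-82.8, 79.2]]
fence inner [[-77.4, 80.7], [67.2, 79.7]]
```

play_rows(
  translation=[
    [0,0.0008,0.005],
    [0,0,0.005],
    [0,0,0.004],
    [0,0,0.003],
    [0,0,0.0025],
    [0,0,0],
    [0,0,0],
  ],
  delta_rot=[
    [0,0,0],
    [0,0,0],
    [0,0,0],
    [0,0,0],
    [0,0,0],
    [0,0,0],
    [0,0,0],
  ],
  grip=[-1,-1,-1,-1,-1,-1,-1],
)

```text
clock: 28.98
tool_pos: [0.5394, 0.031, 0.0887]
eef_rot: [0.666, 0.746, -0.003, -0.001]
contact_force: [-1.0, 0.1, -1.3]
opening: 0.498
finger_force: 25.0
```

play_rows(
  translation=[
    [0,0,0.0005],
    [0,0,0],
    [0,0,0],
    [0,0,0],
    [0,0,-0.01],
    [0,0,-0.02],
    [0,0,-0.02],
    [0,0,-0.02],
    [0,0,0],
    [0,0,0],
  ],
  delta_rot=[
    [0,0,0],
    [0,0,0],
    [0,0,0],
    [0,0,0],
    [0,0,0],
    [0,0,0],
    [0,0,0],
    [0,0,-2.5],
    [0,0,0],
    [0,0,0],
  ],
  grip=[-1,0.6,0.6,0.6,0.6,0.6,0.6,0.6,0.6,0.6],
)

```text
clock: 30.22
tool_pos: [0.5395, 0.0309, 0.1579]
eef_rot: [0.65, 0.76, -0.003, -0.001]
contact_force: [-0.2, 0.1, -0.7]
opening: 0.8
finger_force: 0.0
```

```bash
python3 - <<'E'
from h import *
import pickle
c=r.get_calibration('wrist'); im=r.snapshot('wrist'); pickle.dump((c,im),open('w10.pkl','wb'))
cv2.imwrite('pics/w10.png',cv2.resize(im,(800,600),interpolation=cv2.INTER_CUBIC))
go(.4138,-.0875,.0755,98.95)
E
```

```text
clock 30.27 pos [0.5393 0.0309 0.1576] yaw 98.94 shift tool mm [ -97.2 -141.8   83.3]
turn about tool z -0.01 then shift [ -97.2 -141.8   83.3]
```

play_rows(
  translation=[
    [-0.0194,-0.0283,0],
    [-0.0194,-0.0283,0],
    [-0.0194,-0.0283,0],
    [-0.0194,-0.0283,0],
    [-0.0194,-0.0283,0],
    [0,0,0.015],
    [0,0,0.015],
    [0,0,0.015],
    [0,0,0.01],
    [0,0,0.005],
    [0,0,0],
    [0,0,0],
    [0,0,0],
  ],
  delta_rot=[
    [0,0,0],
    [0,0,0],
    [0,0,0],
    [0,0,0],
    [0,0,0],
    [0,0,0],
    [0,0,0],
    [0,0,0],
    [0,0,0],
    [0,0,0],
    [0,0,0],
    [0,0,0],
    [0,0,0],
  ],
  grip=[0.6,0.6,0.6,0.6,0.6,0.6,0.6,0.6,0.6,0.6,0.6,0.6,0.6],
)

```text
clock: 31.9
tool_pos: [0.4148, -0.0869, 0.0993]
eef_rot: [0.65, 0.76, -0.003, -0.001]
contact_force: [0.1, -0.2, 0.1]
opening: 0.801
finger_force: 0.0
```

```bash
python3 - <<'E'
from h import *
go(.4138,-.0875,.0755,98.95); s=r.get_state(); print(s['q'],s['eef_rot'])
E
```

```text
clock 31.9 pos [ 0.4148 -0.0869  0.0993] yaw 98.96 shift tool mm [-0.3 -1.  23.8]
turn about tool z 0.01 then shift [-0.3 -1.  23.8]
[ 0.24256955  0.88132848 -0.2380599   2.28843061  1.61854279  0.18682335
 -1.37443983] [ 0.64967932  0.76020213 -0.00292452 -0.00097579]
```

play_rows(
  translation=[
    [0,-0.0008,0.006],
    [0,0,0.006],
    [0,0,0.006],
    [0,0,0.0055],
    [0,0,0],
    [0,0,0],
    [0,0,0],
    [0,0,0],
    [0,0,0],
    [0,0,0],
    [0,0,0],
    [0,0,0],
  ],
  delta_rot=[
    [0,0,0],
    [0,0,0],
    [0,0,0],
    [0,0,0],
    [0,0,0],
    [0,0,0],
    [0,0,0],
    [0,0,0],
    [0,0,0],
    [0,0,0],
    [0,0,0],
    [0,0,0],
  ],
  grip=[0.6,0.6,0.6,0.6,0.6,-1,-1,-1,-1,-1,-1,-1],
)

```text
clock: 33.4
tool_pos: [0.4139, -0.0871, 0.0758]
eef_rot: [0.65, 0.76, -0.003, -0.001]
contact_force: [0.2, -0.7, 1.9]
opening: 0.312
finger_force: 25.0
```

```bash
python3 - <<'E'
from h import *
s=r.get_state(); print(s['opening']*88,s['finger_force'],s['eef_rot'])
a=np.radians(8.95); d=s['tool_pos'][:2]-np.array([.4138,-.0875]); off=d@[-np.sin(a),np.cos(a)]*1000; print('off along rail y',off)
go(*bw(52,12.3+off),s['tool_pos'][2]+.06,96.45)
E
```

```text
27.42398286693645 25.00035808130633 [ 0.64960386  0.76026657 -0.00293333 -0.00098314]
off along rail y 0.34965319816645873
clock 33.4 pos [ 0.4139 -0.0871  0.0758] yaw 98.98 shift tool mm [ 93.  254.9 -61.7]
turn about tool z 2.53 then shift [104.2 250.6 -61.7]
```

play_rows(
  translation=[
    [0,0,-0.01],
    [0,0,-0.025],
    [0,0,-0.025],
    [0,0,0],
    [0.013,0.0313,0],
    [0.013,0.0313,0],
    [0.013,0.0313,0],
    [0.013,0.0313,0],
    [0.013,0.0313,0],
    [0.013,0.0313,0],
    [0.013,0.0313,0],
    [0.013,0.0315,0],
    [0,0,0.015],
    [0,0,0.01],
    [0,0,0],
    [0,0,0],
    [0,0,0],
  ],
  delta_rot=[
    [0,0,0],
    [0,0,0],
    [0,0,0],
    [0,0,2.5],
    [0,0,0],
    [0,0,0],
    [0,0,0],
    [0,0,0],
    [0,0,0],
    [0,0,0],
    [0,0,0],
    [0,0,0],
    [0,0,0],
    [0,0,0],
    [0,0,0],
    [0,0,0],
    [0,0,0],
  ],
  grip=[-1,-1,-1,-1,-1,-1,-1,-1,-1,-1,-1,-1,-1,-1,-1,-1,-1],
)

```text
clock: 35.52
tool_pos: [0.652, 0.0427, 0.0997]
eef_rot: [0.666, 0.746, -0.004, 0.001]
contact_force: [-0.7, 0.9, -1.1]
opening: 0.318
finger_force: 25.0
```

```bash
python3 - <<'E'
from h import *
import pickle
c=r.get_calibration('wrist'); im=r.snapshot('wrist'); pickle.dump((c,im),open('w11.pkl','wb'))
cv2.imwrite('pics/w11.png',cv2.resize(im,(800,600),interpolation=cv2.INTER_CUBIC))
go(*bw(52,12.6),.088,96.45); s=r.get_state();print(s['opening']*88,s['finger_force'],s['eef_rot'])
E
```

```text
clock 35.58 pos [0.652  0.0428 0.0998] yaw 96.43 shift tool mm [ 2.  -0.2 11.7]
turn about tool z -0.02 then shift [ 2.  -0.2 11.7]
27.53112987721181 24.99984199181199 [ 0.66635992  0.74561875 -0.00390047  0.00138755]
```

View pics/w11.png

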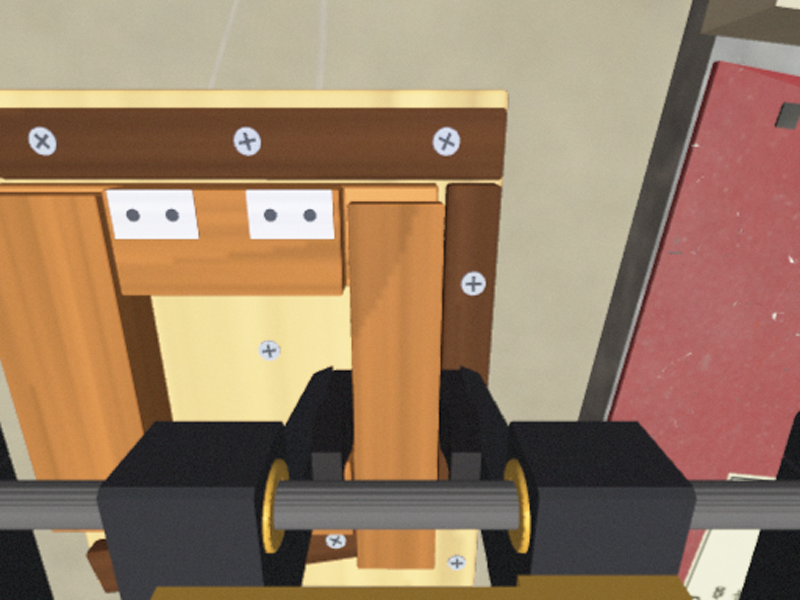

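```bash
python3 - <<'E'
from h import *
import pickle
c,im=pickle.load(open('w11.pkl','rb')); z=.0998-.0758
f=lambda n,pts,z: print(n,wb(onplane(c,np.array(pts)*.64,z)).tolist())
f('rail end+near',[[349,204],[443,204],[357,568],[434,569]],z+.022)
f('hinge full inner edge',[[122,294],[341,294]],.034)
f('hinge far full edge top',[[342,190]],.034)
f('hinge lap end',[[438,188]],.023)
f('stop inner',[[447,184],[443,360]],.021)
f('fence inner',[[352,183]],.021)
f('wide rail end, rear edge, shoulder',[[97,195],[30,195],[128,420]],.034)
f('wide rail end if high',[[97,195]],.040)
E
```

```text
rail end+near [[39.3, 76.2], [65.7, 76.2], [37.9, -58.7], [66.7, -59.1]]
hinge full inner edge [[-37.1, 45.3], [34.5, 45.4]]
hinge far full edge top [[36.1, 78.7]]
hinge lap end [[66.1, 78.1]]
stop inner [[69.2, 79.2], [69.9, 15.1]]
fence inner [[38.0, 79.5]]
wide rail end, rear edge, shoulder [[-38.7, 77.2], [-59.2, 77.2], [-43.9, -2.5]]
wide rail end if high [[-35.0, 77.9]]
```

play_rows(
  translation=[
    [0.0012,0,0],
    [0,0,0],
    [0,0,0.004],
    [0,0,0.004],
    [0,0,0.0035],
    [0,0,0],
    [0,0,0],
    [0,0,0],
  ],
  delta_rot=[
    [-0.2,0.45,0],
    [0,0,0],
    [0,0,0],
    [0,0,0],
    [0,0,0],
    [0,0,0],
    [0,0,0],
    [0,0,0],
  ],
  grip=[-1,-1,-1,-1,-1,-1,-1,-1],
)

```text
clock: 36.58
tool_pos: [0.652, 0.0444, 0.088]
eef_rot: [0.666, 0.746, 0.0, -0.001]
contact_force: [-0.4, -0.1, 0.2]
opening: 0.313
finger_force: 25.0
```

```bash
python3 - <<'E'
from h import *
go(*bw(52,12.6),.088,96.45); s=r.get_state();print(s['opening']*88,s['finger_force'],s['eef_rot'],s['contact_force'],s['moment'],s['q'])
E
```

```text
clock 36.58 pos [0.652  0.0444 0.088 ] yaw 96.45 shift tool mm [ 0.3 -0.4 -0. ]
turn about tool z 0.0 then shift [ 0.3 -0.4 -0. ]
27.53450581252976 24.999990016222 [ 6.66183139e-01  7.45787934e-01  1.43677529e-04 -6.01633516e-04] [-0.41244057 -0.11720028  0.22841226] [-0.04692849 -0.0940126   0.03974612] [ 0.1524413   1.06591681 -0.56445821  1.58188355  0.77587661  0.73037833
 -0.66355636]
```

play_rows(
  translation=[
    [0,0,0],
    [0,0,0],
    [0,0,0],
    [0,0,0],
    [0,0,-0.01],
    [0,0,-0.03],
    [0,0,-0.03],
    [0,0,-0.03],
    [0,0,-0.03],
  ],
  delta_rot=[
    [0,0,0],
    [0,0,0],
    [0,0,0],
    [0,0,0],
    [0,0,0],
    [0,0,0],
    [0,0,0],
    [0,0,0],
    [0,0,0],
  ],
  grip=[0.1,0.1,0.1,0.1,0.1,0.1,0.1,0.1,0.1],
)

```text
clock: 37.7
tool_pos: [0.652, 0.0444, 0.2198]
eef_rot: [0.666, 0.746, 0.0, -0.0]
contact_force: [0.1, -0.2, -0.1]
opening: 0.552
finger_force: 0.0
```

play_rows(
  translation=[
    [0,0,0],
    [0,0,0],
    [0,0,0],
    [0,0,0],
    [0,0,0],
    [0,0,0],
    [0,0,0],
    [0,0,0],
    [0,0,0],
    [0,0,0],
    [0,0,0],
    [0,0,0],
    [0,0,0],
    [0,0,0],
  ],
  delta_rot=[
    [0,0,10.1],
    [0,0,10.1],
    [0,0,10.1],
    [0,0,10.1],
    [0,0,10.1],
    [0,0,10.1],
    [0,0,10.1],
    [0,0,10.1],
    [0,0,10.1],
    [0,0,10.1],
    [0,0,10.1],
    [0,0,0],
    [0,0,0],
    [0,0,0],
  ],
  grip=[0.1,0.1,0.1,0.1,0.1,0.1,0.1,0.1,0.1,0.1,0.1,0.1,0.1,0.1],
)

```text
clock: 39.45
tool_pos: [0.652, 0.0443, 0.2181]
eef_rot: [0.992, -0.127, -0.0, -0.001]
contact_force: [0.1, -0.2, -0.8]
opening: 0.554
finger_force: 0.0
```

```bash
python3 - <<'E'
from h import *
import pickle
s=r.get_state();print(s['q'],s['eef_rot'])
go(.60,-.11,.20,-14.7)
E
```

```text
[-0.05632542  0.82655611 -0.15407498  1.54859349  0.15910684  0.7793013
 -2.09974547] [ 9.91941071e-01 -1.26697396e-01 -4.88864440e-04 -6.65265154e-04]
clock 39.45 pos [0.652  0.0443 0.2181] yaw -14.56 shift tool mm [-11.6 162.5  17.9]
turn about tool z 0.14 then shift [-11.2 162.5  17.9]
```

Look at the frame and the wedge together from between them.

play_rows(
  translation=[
    [-0.003,0.0405,0],
    [-0.003,0.0405,0],
    [-0.003,0.0405,0],
    [-0.003,0.0405,0],
    [0,0,0],
    [0,0,0],
  ],
  delta_rot=[
    [0,0,0],
    [0,0,0],
    [0,0,0],
    [0,0,0],
    [0,0,0],
    [0,0,0],
  ],
  grip=[0.1,0.1,0.1,0.1,0.1,0.1],
)

```text
clock: 40.2
tool_pos: [0.5999, -0.1084, 0.218]
eef_rot: [0.992, -0.127, -0.0, -0.001]
contact_force: [-0.8, 0.1, 0.3]
opening: 0.549
finger_force: 0.0
```

```bash
python3 - <<'E'
from h import *
import pickle
c=r.get_calibration('wrist'); im=r.snapshot('wrist'); pickle.dump((c,im),open('w12.pkl','wb'))
cv2.imwrite('pics/w12.png',cv2.resize(im,(800,600),interpolation=cv2.INTER_CUBIC))
E
```

```text
(no output)
```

View pics/w12.png

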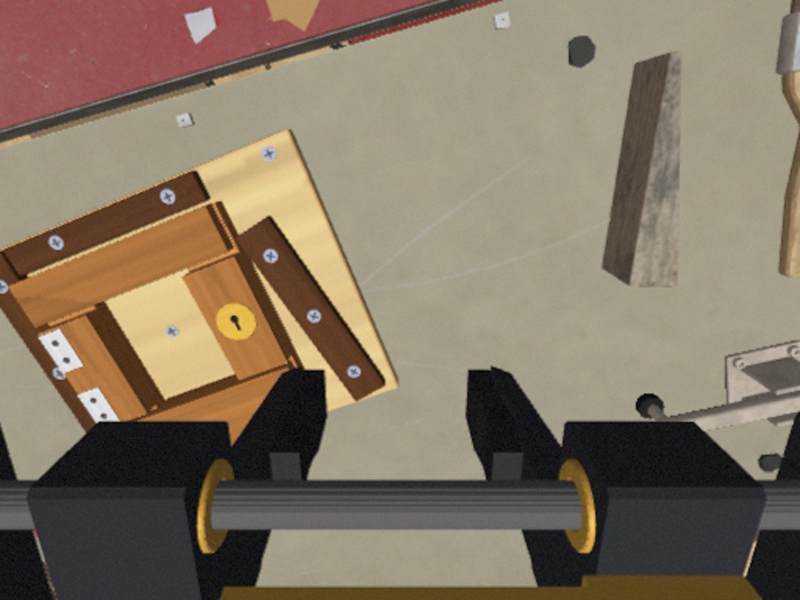

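```bash
python3 - <<'E'
from fit import *
import pickle
from scipy.optimize import least_squares
c2,_=pickle.load(open('w2.pkl','rb')); c,_=pickle.load(open('w12.pkl','rb'))
wt=np.array([[60,14,40],[60,9,40],[-60,14,40],[-60,-14,40]])/1000
u2=np.array([[390,104.6],[394,105],[351.4,203],[372.4,209.4]]); u=np.array([[671,54],[681,52],[631,286],[678,287]])*.64
for obs in ([(c,u)],[(c,u),(c2,u2)]):
    o=least_squares(lambda p:np.r_[tuple((proj(k,place(wt,p*[1,1,100]))-v).ravel() for k,v in obs)],[.62,-.26,-.15]);print(o.x*[1,1,100],o.fun.round(1))
for i in range(4): print(tri([(c,u[i]),(c2,u2[i])])[0].round(4))
p=o.x*[1,1,100]; g=place(np.array([[-.012,.0038,0]]),p)[0]; print(g); go(g[0],g[1],.089,p[2])
f=lambda n,pts,z: print(n,wb(onplane(c,np.array(pts)*.64,z)).tolist())
f('lock plate centre (expect ? )',[[236,322]],.034); f('inner right narrow end',[[219,203],[238,250]],.034)
f('stop end',[[211,199]],.021)
E
```

```text
[  0.62356672  -0.26686001 -15.15195678] [-0.1 -0.9  0.1  0.4 -0.7  0.5  0.7  0.2]
[  0.6238476   -0.26676547 -15.01887851] [-0.4 -1.2 -0.3  0.1 -0.6  0.3  0.7 -0.1  0.3 -0.2  0.6  0.7 -0.6  1.2
  0.1  0.3]
[ 0.6849 -0.2687  0.0402]
[ 0.6845 -0.2717  0.0432]
[ 0.5734 -0.2354  0.0476]
[ 0.5615 -0.2655  0.0375]
[ 0.61324223 -0.25998562  0.        ]
clock 40.25 pos [ 0.6001 -0.1076  0.218 ] yaw -14.51 shift tool mm [ 51.  144.6 128.6]
turn about tool z 0.51 then shift [ 52.3 144.1 128.6]
lock plate centre (expect ? ) [[-1.8, -36.4]]
inner right narrow end [[64.6, -59.9], [37.2, -57.6]]
stop end [[68.4, -51.6]]
```

play_rows(
  translation=[
    [0.013,0.036,0],
    [0.013,0.036,0],
    [0.013,0.036,0],
    [0.0133,0.0361,0],
    [0,0,0.04],
    [0,0,0.03],
    [0,0,0.02],
    [0,0,0.01],
    [0,0,0],
    [0,0,0],
    [0,0,0],
  ],
  delta_rot=[
    [0,0,0.5],
    [0,0,0],
    [0,0,0],
    [0,0,0],
    [0,0,0],
    [0,0,0],
    [0,0,0],
    [0,0,0],
    [0,0,0],
    [0,0,0],
    [0,0,0],
  ],
  grip=[0.1,0.1,0.1,0.1,0.1,0.1,0.1,0.1,0.1,0.1,0.1],
)

```text
clock: 41.62
tool_pos: [0.6132, -0.2623, 0.1188]
eef_rot: [0.991, -0.132, 0.0, -0.0]
contact_force: [0.2, -0.2, -0.1]
opening: 0.55
finger_force: 0.0
```

```bash
python3 - <<'E'
from h import *
go(.6132,-.2600,.089,-15.0)
E
```

```text
clock 41.62 pos [ 0.6132 -0.2623  0.1188] yaw -15.15 shift tool mm [-0.6 -2.2 29.8]
turn about tool z -0.15 then shift [-0.6 -2.2 29.8]
```

play_rows(
  translation=[
    [0,-0.002,0.01],
    [0,0,0.01],
    [0,0,0.0098],
    [0,0,0],
    [0,0,0],
    [0,0,0],
    [0,0,0],
    [0,0,0],
    [0,0,0],
    [0,0,0],
  ],
  delta_rot=[
    [0,0,0],
    [0,0,0],
    [0,0,0],
    [0,0,0],
    [0,0,0],
    [0,0,0],
    [0,0,0],
    [0,0,0],
    [0,0,0],
    [0,0,0],
  ],
  grip=[0.1,0.1,0.1,0.1,-1,-1,-1,-1,-1,-1],
  squeeze=15,
)

```text
clock: 42.88
tool_pos: [0.6132, -0.2601, 0.0881]
eef_rot: [0.991, -0.132, -0.0, -0.0]
contact_force: [0.9, 0.8, 1.2]
opening: 0.227
finger_force: 14.6
```

```bash
python3 - <<'E'
from fit import *
import pickle
c=r.get_calibration('wrist'); im=r.snapshot('wrist'); pickle.dump((c,im),open('w13.pkl','wb')); cv2.imwrite('pics/w13.png',im)
s=r.get_state(); o=s['opening']*88; print(o,s['finger_force'],s['eef_rot'])
print('tool in wedge frame mm', wb(s['tool_pos'][None],(.62385,-.26677,-15.02)))
go(.6132,-.2600,.089,-15.0)
E
```

```text
19.96277178591875 14.560181318374816 [ 9.91277482e-01 -1.31790284e-01 -2.80369906e-04 -4.42390420e-04]
tool in wedge frame mm [[-12.    3.7]]
clock 42.92 pos [ 0.6132 -0.26    0.0881] yaw -15.15 shift tool mm [-0.  -0.  -0.9]
turn about tool z -0.15 then shift [-0.  -0.  -0.9]
```

play_rows(
  translation=[
    [0,0,-0.01],
    [0,0,-0.025],
    [0,0,-0.025],
    [0,0,0],
    [0,0,0],
    [0,0,0],
    [0,0,0],
    [0,0,0],
  ],
  delta_rot=[
    [0,0,0],
    [0,0,0],
    [0,0,0],
    [0,0,-7.2],
    [0,0,-7.2],
    [0,0,-7.2],
    [0,0,0],
    [0,0,0],
  ],
  grip=[-1,-1,-1,-1,-1,-1,-1,-1],
)

```text
clock: 43.92
tool_pos: [0.6131, -0.2602, 0.1481]
eef_rot: [0.998, 0.055, -0.0, -0.0]
contact_force: [-0.0, 0.2, -0.5]
opening: 0.228
finger_force: 14.5
```

```bash
python3 - <<'E'
from h import *
go(*bw(-72,-66),.12,6.45); s=r.get_state(); print(s['opening']*88,s['finger_force'])
E
```

```text
clock 43.92 pos [ 0.6131 -0.2602  0.1481] yaw 6.33 shift tool mm [ -52.  -219.9   28.4]
turn about tool z -0.12 then shift [ -51.5 -220.    28.4]
20.082475059047297 14.544911637785845
```

play_rows(
  translation=[
    [-0.0074,-0.0314,0],
    [-0.0074,-0.0314,0],
    [-0.0074,-0.0314,0],
    [-0.0074,-0.0314,0],
    [-0.0074,-0.0314,0],
    [-0.0074,-0.0314,0],
    [-0.0074,-0.0316,0],
    [0,0,0.01],
    [0,0,0.01],
    [0,0,0.005],
    [0,0,0],
    [0,0,0],
    [0,0,0],
  ],
  delta_rot=[
    [0,0,-0.1],
    [0,0,0],
    [0,0,0],
    [0,0,0],
    [0,0,0],
    [0,0,0],
    [0,0,0],
    [0,0,0],
    [0,0,0],
    [0,0,0],
    [0,0,0],
    [0,0,0],
    [0,0,0],
  ],
  grip=[-1,-1,-1,-1,-1,-1,-1,-1,-1,-1,-1,-1,-1],
)

```text
clock: 45.55
tool_pos: [0.5368, -0.0477, 0.1234]
eef_rot: [0.998, 0.057, -0.0, -0.0]
contact_force: [-0.2, 0.4, -0.1]
opening: 0.225
finger_force: 14.5
```

```bash
python3 - <<'E'
from h import *
import pickle
go(*bw(-72,-66),.1006,6.45); s=r.get_state(); print(s['opening']*88,s['finger_force'],s['eef_rot'])
c=r.get_calibration('wrist'); im=r.snapshot('wrist'); pickle.dump((c,im),open('w14.pkl','wb')); cv2.imwrite('pics/w14.png',im)
zb=s['tool_pos'][2]-.0881
print(wb(s['tool_pos'][None]), 'wedge bottom',zb)
# column profile (hue/sat/val) across rows where wedge thin end / stile / cleat should show
def uv(x,y,z): return proj(c,[[*bw(x,y),z]])[0].round(1)
print('thin end expected',uv(0,-56,zb+.04),uv(0,-61,zb+.04),'stile right edge x=0',uv(0,-54.4,.034),'cleat',uv(0,-62.7,.021))
hsv=cv2.cvtColor(im,cv2.COLOR_BGR2HSV)
for x in (-10,-25):
    v=int(uv(x,-58,zb+.04)[1]); u0=int(uv(x,-58,zb+.04)[0])-30
    print(x,v,u0,[tuple(int(t) for t in hsv[v,u]) for u in range(u0,u0+60,2)])
for n in('wedge','lock_stile','narrow_rail','wide_rail'):
    for d in r.look_for('wrist',n)[:1]: print(n,wb([d['point']]),d['point'][2],d['confidence'])
E
```

```text
clock 45.55 pos [ 0.5368 -0.0477  0.1234] yaw 6.52 shift tool mm [ 0.4 -0.2 22.8]
turn about tool z 0.07 then shift [ 0.4 -0.2 22.8]
19.82731505437833 14.544953569129575 [ 9.98379379e-01  5.69065985e-02 -1.14870443e-04 -4.91381673e-04]
[[-72.4 -66.3]] wedge bottom 0.0352851503190897
thin end expected [229.8 116.7] [241.8 116.7] stile right edge x=0 [232.3 109.9] cleat [247.9 108.4]
-10 140 205 [(14, 157, 188), (15, 160, 186), (15, 159, 181), (14, 155, 179), (13, 156, 183), (14, 157, 184), (14, 160, 180), (14, 160, 182), (14, 157, 184), (14, 162, 180), (14, 162, 176), (14, 155, 174), (14, 160, 179), (14, 158, 163), (17, 40, 134), (16, 34, 126), (17, 29, 122), (18, 32, 118), (17, 38, 122), (19, 42, 115), (14, 42, 127), (17, 64, 132), (18, 87, 91), (20, 97, 224), (17, 119, 129), (12, 159, 96), (12, 151, 101), (12, 153, 102), (12, 162, 101), (12, 144, 106)]
-25 174 205 [(15, 160, 186), (14, 161, 187), (15, 162, 189), (15, 167, 186), (14, 161, 184), (14, 160, 177), (14, 163, 175), (15, 164, 174), (14, 163, 175), (14, 162, 176), (14, 161, 176), (15, 169, 169), (14, 161, 173), (15, 162, 172), (18, 51, 149), (20, 34, 152), (17, 35, 139), (19, 30, 137), (23, 25, 130), (17, 33, 124), (18, 31, 125), (17, 37, 138), (17, 39, 138), (18, 39, 151), (15, 61, 155), (21, 65, 67), (22, 95, 232), (20, 102, 214), (11, 144, 99), (13, 161, 95)]
wedge [[-56.3 -58.2]] 0.0738 0.59
lock_stile [[  4.9 -39.1]] 0.0368 0.97
narrow_rail [[47.5  3.5]] 0.0277 0.87
wide_rail [[-62.8  11.6]] 0.0373 0.81
```

```bash
python3 - <<'E'
from h import *
import pickle
c,im=pickle.load(open('w14.pkl','rb')); hsv=cv2.cvtColor(im,cv2.COLOR_BGR2HSV).astype(int)
zb=.0353
for v in (120,130,140,150,160,174,185):
    s=hsv[v,:,1]; us=[u for u in range(215,262) if s[u]<75]
    L=us[0]-.5 if us else None; Rr=[u for u in us if hsv[v,u,2]>85]; Rr=Rr[-1]+.5
    # light board gap right of the wedge
    g=[u for u in range(235,275) if hsv[v,u,2]>200]
    print(v,'wedge straight',wb(onplane(c,[[L,v]],zb+.04))[0],'right edge',wb(onplane(c,[[Rr,v]],zb+.04))[0],'board seen',wb(onplane(c,[[g[0],v],[g[-1],v]],.012)).tolist() if g else None)
    st=[u for u in range(60,235) if s[u]>135 and hsv[v,u,2]>150]
# stile edges ahead of wedge tip
for v in (70,80,90,100,105,110):
    row=hsv[v,150:290]; print(v,' '.join(f'{u}:{a[0]},{a[1]},{a[2]}' for u,a in zip(range(215,262,3),hsv[v,215:262:3])))
E
```

```text
120 wedge straight [ -1.3 -56.7] right edge [ -1.3 -62.1] board seen [[-7.5, -61.9], [-7.5, -62.6]]
130 wedge straight [ -5.5 -57. ] right edge [ -5.5 -62.5] board seen [[-13.7, -63.2], [-13.7, -63.8]]
140 wedge straight [ -9.7 -56.9] right edge [ -9.7 -63.3] board seen [[-19.9, -64.4], [-19.9, -76.5]]
150 wedge straight [-14.  -56.8] right edge [-14.  -64.2] board seen [[-26.3, -65.7], [-26.3, -66.3]]
160 wedge straight [-18.4 -56.7] right edge [-18.4 -65. ] board seen [[-32.8, -66.4], [-32.8, -67.6]]
174 wedge straight [-24.7 -56.6] right edge [-24.7 -66.4] board seen [[-42.2, -68.3], [-42.2, -69.7]]
185 wedge straight [-29.8 -57. ] right edge [-29.8 -67.3] board seen [[-49.8, -69.7], [-49.8, -71.0]]
70 215:14,158,186 218:15,165,186 221:14,157,183 224:14,161,173 227:15,158,181 230:14,175,140 233:18,109,185 236:21,92,232 239:20,102,217 242:11,144,103 245:12,148,100 248:12,152,99 251:11,143,102 254:12,150,102 257:13,158,97 260:11,140,102
80 215:14,154,186 218:14,162,183 221:14,158,184 224:14,154,177 227:14,156,180 230:13,171,158 233:18,110,163 236:21,91,232 239:22,94,231 242:12,146,9
[... 343 characters left out ...]
 218:21,176,210 221:14,159,186 224:14,158,176 227:14,159,180 230:14,163,164 233:20,115,140 236:21,95,225 239:20,97,227 242:21,96,226 245:19,102,207 248:12,159,101 251:11,146,101 254:11,153,102 257:11,147,104 260:12,149,101
105 215:22,166,235 218:22,168,234 221:14,157,184 224:15,160,178 227:15,165,176 230:14,163,167 233:18,122,125 236:21,93,230 239:21,96,229 242:22,94,229 245:20,96,223 248:12,160,99 251:12,148,98 254:12,145,102 257:13,149,103 260:12,156,103
110 215:22,171,230 218:22,168,232 221:20,167,220 224:15,161,176 227:14,160,175 230:14,161,170 233:17,118,128 236:20,97,207 239:20,96,167 242:19,95,167 245:21,94,230 248:12,161,103 251:11,156,100 254:11,141,103 257:11,140,104 260:12,154,103
```

play_rows(
  translation=[
    [0,-0.0008,0],
    [0,0,0.006],
    [0,0,0.006],
    [0,0,0.006],
    [0,0,0.004],
    [0,0,0],
    [0,0,0],
    [0,0,0],
  ],
  delta_rot=[
    [0,0,0],
    [0,0,0],
    [0,0,0],
    [0,0,0],
    [0,0,0],
    [0,0,0],
    [0,0,0],
    [0,0,0],
  ],
  grip=[-1,-1,-1,-1,-1,-1,-1,-1],
)

```text
clock: 46.8
tool_pos: [0.5366, -0.0466, 0.1014]
eef_rot: [0.998, 0.057, -0.0, -0.0]
contact_force: [0.4, -0.3, -1.0]
opening: 0.225
finger_force: 14.5
```

play_rows(
  translation=[
    [0,0,0.001],
    [0,0,0],
    [0,0,0],
    [0,0,0],
    [0,0,0],
    [0,0,-0.02],
    [0,0,-0.03],
    [0,0,-0.02],
    [-0.03,0.0015,0],
    [-0.03,0.0015,0],
    [-0.03,0.001,0],
    [0,0,0],
    [0,0,0],
    [0,0,0],
  ],
  delta_rot=[
    [0,0,0],
    [0,0,0],
    [0,0,0],
    [0,0,0],
    [0,0,0],
    [0,0,0],
    [0,0,0],
    [0,0,0],
    [0,0,0],
    [0,0,0],
    [0,0,0],
    [0,0,0],
    [0,0,0],
    [0,0,0],
  ],
  grip=[-1,-1,-0.2,-0.2,-0.2,-0.2,-0.2,-1,-1,-1,-1,-1,-1,-1],
)

```text
clock: 48.55
tool_pos: [0.4492, -0.0606, 0.1702]
eef_rot: [0.998, 0.057, 0.001, -0.001]
contact_force: [-0.3, -0.4, 0.5]
opening: 0.007
finger_force: 0.0
```

```bash
python3 - <<'E'
from h import *
import pickle
go(*bw(-158,-70),.08,6.45); s=r.get_state(); print(s['opening']*88,s['eef_rot'],s['q'])
c=r.get_calibration('wrist'); im=r.snapshot('wrist'); pickle.dump((c,im),open('w15.pkl','wb')); cv2.imwrite('pics/w15.png',im)
hsv=cv2.cvtColor(im,cv2.COLOR_BGR2HSV).astype(int)
# wedge outline by low-sat/gray against the board, at wedge-top plane
for x in (-10,-20,-30,-40,-50,-60,-70,-80):
    u,v=proj(c,[[*bw(x,-64),.052]])[0]; v=int(round(v)); u=int(u)
    us=[k for k in range(u-25,u+26) if hsv[v,k,1]<75]
    if us: print(x,v,wb(onplane(c,[[us[0]-.5,v],[us[-1]+.5,v]],.052)).tolist())
for n in('wedge','lock_stile','narrow_rail','wide_rail','hinge_stile'):
    for d in r.look_for('wrist',n)[:1]: print(n,wb([d['point']]),d['point'][2],d['confidence'])
E
```

```text
clock 48.55 pos [ 0.4492 -0.0606  0.1702] yaw 6.57 shift tool mm [ 2.8  0.9 90.2]
turn about tool z 0.12 then shift [ 2.8  0.9 90.2]
0.5975915423236811 [ 9.98354266e-01  5.73393685e-02  7.13969024e-04 -6.68437394e-04] [ 0.12150737  0.72473407 -0.14131357  2.18721923  0.37999926  0.25047957
 -1.80973568]
-10 -40 [[-10.1, -49.9], [-10.0, -78.1]]
-20 -19 [[-20.0, -49.6], [-19.9, -78.3]]
-30 1 [[-29.8, -54.4], [-29.8, -64.7]]
-40 21 [[-40.0, -54.2], [-40.0, -66.4]]
-50 40 [[-50.1, -53.9], [-50.0, -68.2]]
-60 58 [[-59.9, -54.3], [-59.9, -70.0]]
-70 76 [[-70.1, -54.1], [-70.1, -71.9]]
-80 93 [[-80.1, -53.9], [-80.0, -73.9]]
wedge [[-78.8 -60.5]] 0.0515 0.82
lock_stile [[-29.9 -36.4]] 0.0315 0.95
wide_rail [[-62.7   9.9]] 0.0406 0.82
hinge_stile [[-35.8  57.5]] 0.038 0.91
```

play_rows(
  translation=[
    [0,0,0.02],
    [0,0,0.02],
    [0,0,0.02],
    [0,0,0.015],
    [0,0,0.01],
    [0,0,0.005],
    [0,0,0],
    [0,0,0],
    [0,0,0],
  ],
  delta_rot=[
    [0,0,0],
    [0,0,0],
    [0,0,0],
    [0,0,0],
    [0,0,0],
    [0,0,0],
    [0,0,0],
    [0,0,0],
    [0,0,0],
  ],
  grip=[-1,-1,-1,-1,-1,-1,-1,-1,-1],
)

```text
clock: 49.98
tool_pos: [0.4498, -0.0613, 0.0832]
eef_rot: [0.998, 0.057, -0.002, -0.001]
contact_force: [0.4, -0.5, -0.6]
opening: 0.005
finger_force: 0.0
```

```bash
python3 - <<'E'
from h import *
go(*bw(-140,-68.5),.081,6.45); s=r.get_state(); print(wb(s['tool_pos'][None]),s['eef_rot'],s['contact_force'])
E
```

```text
clock 49.98 pos [ 0.4498 -0.0613  0.0832] yaw 6.53 shift tool mm [20.4 -1.5  2.1]
turn about tool z 0.08 then shift [20.4 -1.5  2.1]
[[-160.4  -70. ]] [ 9.98373501e-01  5.69583345e-02 -2.35474155e-03 -7.45337039e-04] [ 0.38279235 -0.461855   -0.57827374]
```

play_rows(
  translation=[
    [0.01,-0.001,0],
    [0.01,-0.001,0],
    [0.007,0,0],
    [0.003,0,0],
    [0.003,0,0],
    [0.003,0,0],
    [0.003,0,0],
    [0.003,0,0],
    [0.003,0,0],
    [0.003,0,0],
    [0.003,-0.0005,0],
    [0.003,-0.0005,0],
    [0.003,-0.0005,0],
    [0,0,0],
    [0,0,0],
  ],
  delta_rot=[
    [0,0,0],
    [0,0,0],
    [0,0,0],
    [0,0,0],
    [0,0,0],
    [0,0,0],
    [0,0,0],
    [0,0,0],
    [0,0,0],
    [0,0,0],
    [0,0,0],
    [0,0,0],
    [0,0,0],
    [0,0,0],
    [0,0,0],
  ],
  grip=[-1,-1,-1,-1,-1,-1,-1,-1,-1,-1,-1,-1,-1,-1,-1],
)

```text
clock: 51.85
tool_pos: [0.5062, -0.0511, 0.0827]
eef_rot: [0.998, 0.057, -0.002, -0.001]
contact_force: [-0.3, 0.2, 0.4]
opening: 0.005
finger_force: 0.3
```

```bash
python3 - <<'E'
from h import *
s=r.get_state(); print(wb(s['tool_pos'][None]),s['tool_pos'][2],s['eef_rot'],s['contact_force'],s['moment'])
E
```

```text
[[-103.2  -66.2]] 0.08268838094565861 [ 9.98357184e-01  5.72440643e-02 -2.26446790e-03 -9.60610011e-04] [-0.33211043  0.22657688  0.41063041] [ 0.125331    0.11132121 -0.0362755 ]
```

play_rows(
  translation=[
    [0.002,0,0],
    [0.002,0,0],
    [0.002,0,0],
    [0.002,0,0],
    [0,0,0],
  ],
  delta_rot=[
    [0,0,0],
    [0,0,0],
    [0,0,0],
    [0,0,0],
    [0,0,0],
  ],
  grip=[-1,-1,-1,-1,-1],
)

```text
clock: 52.48
tool_pos: [0.5132, -0.0498, 0.0825]
eef_rot: [0.998, 0.057, -0.003, -0.001]
contact_force: [-5.0, 1.9, 1.1]
opening: 0.008
finger_force: 2.2
```

```bash
python3 - <<'E'
from h import *
import pickle
s=r.get_state(); print(wb(s['tool_pos'][None]),s['tool_pos'][2],s['contact_force'])
c=r.get_calibration('wrist'); im=r.snapshot('wrist'); pickle.dump((c,im),open('w16.pkl','wb'))
hsv=cv2.cvtColor(im,cv2.COLOR_BGR2HSV).astype(int)
for x in (10,0,-10,-20,-30,-40,-50):
    u,v=proj(c,[[*bw(x,-60),.052]])[0]; v=int(round(v)); u=int(u)
    if not 0<=v<384: continue
    us=[k for k in range(u-25,u+26) if hsv[v,k,1]<75]
    if us: print(x,v,wb(onplane(c,[[us[0]-.5,v],[us[-1]+.5,v]],.052)).tolist())
E
```

```text
[[-96.1 -65.8]] 0.08252464486156588 [-4.95022101  1.94063491  1.08830957]
10 15 [[10.0, -51.8], [10.0, -61.2]]
0 49 [[-0.1, -51.7], [-0.1, -63.1]]
-10 80 [[-9.9, -51.7], [-9.9, -64.8]]
-20 110 [[-20.0, -51.6], [-19.9, -67.0]]
-30 138 [[-30.0, -51.6], [-29.9, -68.6]]
-40 165 [[-40.2, -51.7], [-40.1, -69.4]]
-50 190 [[-50.2, -51.7], [-50.1, -69.6]]
```

play_rows(
  translation=[
    [0.002,0,0],
    [0.002,0,0],
    [0.002,0,0],
    [0,0,0],
  ],
  delta_rot=[
    [0,0,0],
    [0,0,0],
    [0,0,0],
    [0,0,0],
  ],
  grip=[-1,-1,-1,-1],
)

```text
clock: 53.02
tool_pos: [0.5168, -0.0493, 0.0823]
eef_rot: [0.998, 0.058, -0.006, -0.001]
contact_force: [-9.6, 2.8, 4.5]
opening: 0.009
finger_force: 4.5
```

```bash
python3 - <<'E'
from h import *
s=r.get_state(); print(wb(s['tool_pos'][None]),s['tool_pos'][2],s['contact_force'],s['eef_rot'])
E
```

```text
[[-92.4 -65.6]] 0.0822817313164127 [-9.63035014  2.78137799  4.46349147] [ 9.98325958e-01  5.75669090e-02 -5.53989302e-03 -8.01638408e-04]
```

play_rows(
  translation=[
    [0.002,0,0],
    [0.002,0,0],
    [0.002,0,0],
    [0.002,0,0],
    [0,0,0],
  ],
  delta_rot=[
    [0,0,0],
    [0,0,0],
    [0,0,0],
    [0,0,0],
    [0,0,0],
  ],
  grip=[-1,-1,-1,-1,-1],
)

```text
clock: 53.65
tool_pos: [0.5179, -0.0493, 0.0819]
eef_rot: [0.998, 0.058, -0.012, 0.001]
contact_force: [-22.9, 2.2, 15.3]
opening: 0.003
finger_force: 11.6
```

```bash
python3 - <<'E'
from h import *
import pickle
s=r.get_state(); print(wb(s['tool_pos'][None]),s['tool_pos'][2],s['contact_force'],s['eef_rot'])
c=r.get_calibration('wrist'); im=r.snapshot('wrist'); pickle.dump((c,im),open('w17.pkl','wb'))
hsv=cv2.cvtColor(im,cv2.COLOR_BGR2HSV).astype(int)
for x in (10,0,-10,-20,-30,-40,-50):
    u,v=proj(c,[[*bw(x,-60),.052]])[0]; v=int(round(v)); u=int(u)
    if not 0<=v<384: continue
    us=[k for k in range(u-25,u+26) if hsv[v,k,1]<75]
    if us: print(x,v,wb(onplane(c,[[us[0]-.5,v],[us[-1]+.5,v]],.052)).tolist())
E
```

```text
[[-91.4 -65.8]] 0.08190917418706473 [-22.90537761   2.22740003  15.32037098] [ 9.98253854e-01  5.77512884e-02 -1.23890542e-02  7.37129920e-04]
10 28 [[9.9, -51.6], [10.0, -61.6]]
0 62 [[-0.2, -51.5], [-0.1, -63.5]]
-10 93 [[-10.0, -51.5], [-10.0, -65.6]]
-20 123 [[-20.2, -51.4], [-20.1, -67.4]]
-30 150 [[-29.9, -51.4], [-29.9, -69.3]]
-40 176 [[-39.9, -51.4], [-39.8, -69.5]]
-50 201 [[-50.1, -51.4], [-50.0, -69.7]]
```

play_rows(
  translation=[
    [-0.005,0,0],
    [-0.005,0,0],
    [-0.01,0,0],
    [-0.02,0,0],
    [-0.01,0,-0.02],
    [0,0,-0.03],
    [0,0,-0.04],
    [0.03,0,-0.04],
    [0.03,0,-0.03],
    [0.03,-0.02,0],
    [0.03,-0.03,0],
    [0,0,0],
    [0,0,0],
    [0,0,0],
  ],
  delta_rot=[
    [0,0,0],
    [0,0,0],
    [0,0,0],
    [0,0,0],
    [0,0,0],
    [0,0,0],
    [0,0,0],
    [0,0,0],
    [0,0,0],
    [0,0,0],
    [0,0,0],
    [0,0,0],
    [0,0,0],
    [0,0,0],
  ],
  grip=[-1,-1,-1,-1,-1,-1,-1,-1,-1,-1,-1,-1,-1,-1],
)

```text
clock: 55.45
tool_pos: [0.5921, 0.0071, 0.2422]
eef_rot: [0.998, 0.056, -0.003, -0.0]
contact_force: [-0.3, -1.0, -0.3]
opening: 0.006
finger_force: 0.0
```

```bash
python3 - <<'E'
from h import *
import pickle
s=r.get_state(); print(wb(s['tool_pos'][None]),s['tool_pos'][2],s['eef_rot'])
c=r.get_calibration('wrist'); im=r.snapshot('wrist'); pickle.dump((c,im),open('w18.pkl','wb')); cv2.imwrite('pics/w18.png',im)
hsv=cv2.cvtColor(im,cv2.COLOR_BGR2HSV).astype(int)
for x in (30,20,10,0,-10,-20,-30,-40,-50):
    u,v=proj(c,[[*bw(x,-60),.052]])[0]; v=int(round(v)); u=int(u)
    if not 0<=v<384: continue
    us=[k for k in range(u-25,u+26) if hsv[v,k,1]<75]
    if us: print(x,v,wb(onplane(c,[[us[0]-.5,v],[us[-1]+.5,v]],.052)).tolist())
# dump colour classes along board lines in board mm
def line(n,pts,z):
    P=np.array([[*bw(x,y),z] for x,y in pts]); uv=proj(c,P).round().astype(int)
    print(n,' '.join(f'{p[0]:.0f},{p[1]:.0f}:{hsv[v,u,0]}/{hsv[v,u,1]}/{hsv[v,u,2]}' if 0<=v<384 and 0<=u<512 else '-' for p,(u,v) in zip(pts,uv)))
line('across x=0 at z34',[(0,y) for y in range(84,-70,-2)],.034)
for n in('wedge','lock_stile','narrow_rail','wide_rail','hinge_stile'):
    for cam in ('wrist',):
        for d in r.look_for(cam,n)[:1]: print(n,wb([d['point']]),d['point'][2],d['confidence'])
E
```

```text
[[-11.3 -18. ]] 0.24221100744844318 [ 9.98409276e-01  5.63143439e-02 -2.75918195e-03 -1.29276904e-05]
30 137 [[30.1, -48.2], [30.1, -68.6]]
20 148 [[20.2, -48.6], [20.2, -57.6]]
10 159 [[10.2, -49.0], [10.2, -59.9]]
0 170 [[-0.2, -48.4], [-0.1, -62.2]]
-10 180 [[-9.7, -47.9], [-9.7, -75.7]]
-20 190 [[-19.5, -48.2], [-19.5, -65.1]]
-30 200 [[-29.6, -47.6], [-29.6, -67.6]]
-40 210 [[-39.8, -48.0], [-39.8, -69.1]]
-50 220 [[-50.3, -48.3], [-50.3, -83.3]]
across x=0 at z34 0,84:11/149/94 0,82:14/168/94 0,80:15/161/188 0,78:14/160/185 0,76:15/158/186 0,74:14/163/185 0,72:15/163/188 0,70:15/164/180 0,68:14/164/176 0,66:14/157/182 0,64:15/158/184 0,62:15/157/183 0,60:15/155/174 0,58:14/160/178 0,56:15/161/182 0,54:15/162/183 0,52:14/157/183 0,50:14/159/175 0,48:14/161/166 0,46:15/171/76 0,44:16/181/72 0,42:19/103/210 0,40:22/91/230 0,38:22/90/233 0,36:22/92/230 0,34:22/92/230 0,32:21/92/232 0,30:21/94/230 0,28:22/92/231 0,26:22/93/231 0,24:22/93/232 0,22:22/91/232 0,20:22/92/231 0,18:22/93/230 0,16:21/91/232 0,14:22/92/230 0,12:22/95/231 0,10:21/93/231 0,8:22/93/231 0,6:22/92/231 0,4:22/93/232 0,2:22/91/231 0,0:21/93/230 0,-2:22/89/231 0,-4:22/95/232 0,-6:21/93/230 0,-8:21/96/229 0,-10:22/94/231 0,-12:22/92/230 0,-14:21/93/230 0,-16:17/113/182 0,-18:14/157/190 0,-20:14/161/184 0,-22:20/168/224 0,-24:22/172/230 0,-26:22/170/232 0,-28:22/170/230 0,-30:22/169/231 0,-32:21/90/79 0,-34:21/160/175 0,-36:22/171/231 0,-38:22/169/231 0,-40:22/168/232 0,-42:22/169/230 0,-44:21/174/223 0,-46:15/164/176 0,-48:15/160/175 0,-50:14/144/129 0,-52:19/55/97 0,-54:20/30/127 0,-56:16/30/128 0,-58:24/31/130 0,-60:19/40/141 0,-62:19/43/159 0,-64:13/108/106 0,-66:13/146/103 0,-68:12/151/101
wedge [[-38.4 -52.7]] 0.0522 0.94
lock_stile [[  4.5 -30.1]] 0.0342 0.7
narrow_rail [[56.2 14.1]] 0.0304 0.57
wide_rail [[-58.3  17. ]] 0.0399 0.58
hinge_stile [[ 3.1 59.5]] 0.0388 0.91
```

```bash
python3 - <<'E'
from h import *
import pickle
c,im=pickle.load(open('w18.pkl','rb')); hsv=cv2.cvtColor(im,cv2.COLOR_BGR2HSV).astype(int)
def line(n,pts,z):
    P=np.array([[*bw(x,y),z] for x,y in pts]); uv=proj(c,P).round().astype(int)
    print(n,' '.join(f'{p[0]:.0f},{p[1]:.0f}:{hsv[v,u,0]}/{hsv[v,u,1]}/{hsv[v,u,2]}' if 0<=v<384 and 0<=u<512 else '-' for p,(u,v) in zip(pts,uv)))
line('x scan y=25',[(x,25) for x in list(range(76,30,-1))],.034)
line('x scan y=25 front',[(x,25) for x in list(range(-30,-95,-2))],.034)
line('narrow y ends',[(54,y) for y in list(range(86,70,-1))+list(range(-44,-60,-1))],.034)
line('wide y ends',[(-58,y) for y in list(range(86,70,-1))+list(range(-44,-60,-1))],.034)
c2=r.get_calibration('top'); r.snapshot('top')
for n,p in [('screw_tin',0),('marker',0),('flat_brush',0)]:
    print(n,[ (d['point'].round(3) if hasattr(d['point'],'round') else d['point'],round(d['confidence'],2)) for d in r.look_for('top',n)[:2]])
E
```

```text
x scan y=25 76,25:12/150/95 75,25:12/149/96 74,25:11/141/94 73,25:12/149/96 72,25:11/151/96 71,25:12/145/95 70,25:10/152/89 69,25:17/111/136 68,25:14/173/155 67,25:14/163/175 66,25:14/151/182 65,25:15/160/180 64,25:14/158/182 63,25:14/160/180 62,25:14/158/179 61,25:15/161/177 60,25:14/158/177 59,25:14/158/176 58,25:15/161/169 57,25:14/159/168 56,25:15/160/166 55,25:14/157/175 54,25:15/156/176 53,25:14/154/179 52,25:15/158/179 51,25:15/160/177 50,25:14/161/176 49,25:14/159/178 48,25:15/164/177 47,25:14/160/179 46,25:14/161/184 45,25:14/161/182 44,25:14/156/181 43,25:15/157/172 42,25:14/161/169 41,25:14/161/171 40,25:16/133/201 39,25:22/93/232 38,25:22/92/233 37,25:22/91/232 36,25:22/93/233 35,25:22/92/233 34,25:22/94/234 33,25:21/92/233 32,25:21/93/231 31,25:22/95/231
x scan y=25 front -30,25:18/113/176 -32,25:13/168/85 -34,25:14/169/89 -36,25:13/163/89 -38,25:15/161/179 -40,25:15/167/176 -42,25:15/159/180 -44,25:14/155/176 -46,25:15/165/176 -48,25:15/161/179 -50,25:15/162/183 -52,25:15/158/195 -54,25:14/158/190 -56,25:14/161/185 -58,25:15/160/174 -60,25:14/162/175 -62,25:14/164/173 -
[... 796 characters left out ...]
21/94/228 54,-58:21/95/225 54,-59:22/98/226
wide y ends -58,86:8/47/120 -58,85:12/153/95 -58,84:11/154/91 -58,83:12/147/92 -58,82:11/161/79 -58,81:13/151/110 -58,80:15/164/168 -58,79:15/161/170 -58,78:15/161/170 -58,77:15/161/171 -58,76:14/161/169 -58,75:14/161/171 -58,74:15/160/171 -58,73:14/157/172 -58,72:14/162/170 -58,71:14/164/171 -58,-44:14/158/189 -58,-45:14/156/188 -58,-46:15/164/188 -58,-47:14/161/188 -58,-48:14/164/187 -58,-49:14/160/171 -58,-50:13/121/105 -58,-51:18/67/88 -58,-52:21/57/116 -58,-53:21/34/149 -58,-54:18/32/144 -58,-55:20/28/139 -58,-56:19/26/136 -58,-57:20/29/134 -58,-58:20/35/133 -58,-59:21/38/128
screw_tin []
marker [([0.4262, 0.1994, 0.0132], 0.69)]
flat_brush []
```

```bash
python3 -c "
from plant import r
print(r.finish_job())"
```

```text
the job is handed in; nothing more can be done
None
```

The door frame is dry-fitted in the cramp board and the job is handed in at about 56 s; no verdict came back. By my measurements the rails and lock stile are within about 1 mm of their places and the hinge stile similar (read less closely), with the wedge tight about 2.5 mm short of nominal; the marker hasn't moved, and the tin and brush were kept clear of but not re-detected at the end.

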